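# Gang-mark a row of heel blocks

### The job

Stand all the heel blocks that are on the bench in one line along the fence of the marking jig, on its open loading end, flat breast face to the fence; then push the whole line as one closed, straight block into the bay under the steel rule until the first block is hard against the end stop and no gaps are left. Take the marker and draw one line with it across every block along the rule's edge, slowly (well under 10 cm a second), from near the outer edge of the outermost block right up to near the stop, then put it back upright in its stand. Leave the row home in the jig, make no stray marks, and leave the last, the hammer and the tin where they are.

Things in the scene. Friction and masses are not known exactly. Their poses are not given: they have to be found in the camera images.
- heel1: heel block of brown built-up leatherboard, 50 mm from breast to back, 44 mm wide, 40 mm high, about 80 g; all alike. Origin: centre of the underside; z up; x from the flat breast face (x = -25, square corners) to the back (x = 25, corners rounded to 12 mm radius); sides at y = -22 and 22. Three to five of heel1..heel5 are present, the others None
- heel2: heel block of brown built-up leatherboard, 50 mm from breast to back, 44 mm wide, 40 mm high, about 80 g; all alike. Origin: centre of the underside; z up; x from the flat breast face (x = -25, square corners) to the back (x = 25, corners rounded to 12 mm radius); sides at y = -22 and 22. Three to five of heel1..heel5 are present, the others None
- heel3: heel block of brown built-up leatherboard, 50 mm from breast to back, 44 mm wide, 40 mm high, about 80 g; all alike. Origin: centre of the underside; z up; x from the flat breast face (x = -25, square corners) to the back (x = 25, corners rounded to 12 mm radius); sides at y = -22 and 22. Three to five of heel1..heel5 are present, the others None
- heel4: heel block of brown built-up leatherboard, 50 mm from breast to back, 44 mm wide, 40 mm high, about 80 g; all alike. Origin: centre of the underside; z up; x from the flat breast face (x = -25, square corners) to the back (x = 25, corners rounded to 12 mm radius); sides at y = -22 and 22. Three to five of heel1..heel5 are present, the others None
- heel5: heel block of brown built-up leatherboard, 50 mm from breast to back, 44 mm wide, 40 mm high, about 80 g; all alike. Origin: centre of the underside; z up; x from the flat breast face (x = -25, square corners) to the back (x = 25, corners rounded to 12 mm radius); sides at y = -22 and 22. Three to five of heel1..heel5 are present, the others None
- jig: marking jig, aluminium and steel, fixed; the blocks slide on the bench top itself. Origin on the bench at the fence face; x away from the fence, square to it; y along the fence from the end stop to the open loading end; z up. Fence 12 mm high, face at x = 0, back at -12 (3 mm flange to -34), y = -265 to 280. Between y = 0 and 280 there is only the fence: the loading end
- jig_stop (a point): corner of fence and end stop on the bench, x = 0, y = -250 in the jig's frame; the stop is 30 mm high, from x = -34 to 63. Blocks home in the row have their centres at x = 25 and y = -228, -184, -140, -96, -52 mm in the jig's frame
- jig_mouth (a point): mouth of the bay: end of the front rail, x = 53 (the rail's inner face), y = -38, z = 12 mm in the jig's frame. The rail is 12 mm high, 10 mm thick, from here to the stop: the bay is 53 mm wide. A lead-in of the same height flares outward from here to x = 62 (inner face) at y = -10
- jig_rule (a point): the steel rule's top at the outer end of its marking edge: x = 15, y = -25, z = 47 mm in the jig's frame. Rule 3 mm thick (underside z = 44) covers x = -25 to 15 from y = -262 to -25, so blocks cannot be set down in the bay. Two posts hold it behind the fence at x = -24 to -12, y = -244 and -42, nuts to z = 53. Beside the edge the marker's axis is at about x = 20
- marker: valve-action paint marker standing upright, nib down, in its stand: aluminium barrel 16 mm diameter from 38 mm to 135 mm above the nib tip, white front section 9 mm diameter below it down to 10 mm above the tip; the barrel's shoulder (38 mm above the tip) rests on the stand. 33 g in all. Origin: on its axis at the tip of the nib when not pressed; z along the axis towards the barrel's upper end
- nib_tip (a point): tip of the marker's nib (5 mm diameter, rounded), on the marker's axis; rises with the nib when pressed
- nib (a joint): how far the nib is pushed up into the marker: 0 free, at most 5 mm; spring 0.3 N at first touch, then 0.2 N per mm. It rubs only when pressed; about 2 mm in is right
- stand: wooden stand 70 x 70 x 50 mm, fixed on the bench, with one vertical blind hole in the middle of its top. Origin: centre of its underside
- stand_hole0 (a point): centre of the mouth of the stand's hole, at its top (50 mm up), hole 13 mm diameter, 45 mm deep, chamfered. The marker's tip is 12 mm above the bench when its shoulder rests on the stand
- last: bystander: green plastic shoe last, 260 mm long, 104 mm high, standing on its sole. Origin: under its middle; x towards the toe
- hammer: bystander: cobbler's hammer lying on the bench, 260 mm long. Origin: under its middle; x towards the head
- tin: bystander: flat round tin of shoe cream, 72 mm diameter, 27 mm high. Origin: centre of its underside
There are look-alikes about, which are no part of the job. Leave any blue or white look-alike of the heel1 alone.

How it is judged:
By the outcome, as a careful person would: the job done as asked, in the order asked, and still so for the second after the job is handed in, with the robot touching nothing.
Of heel1, heel2, heel3, heel4, heel5 only 3 to 5 are there at a start; the rules pass over those that are not, and their reading is None.
At some moment in a run one of heel1, heel2, heel3, heel4, heel5 may be knocked a few centimetres aside while the robot is not near it.
It also fails if it takes over 210 s, if anything falls off the work surface, if the arm or the gripper's body presses on something with over 40 N, if the wrist force passes 120 N, or if a joint passes its speed limit or range.

### The arm

A 7-joint arm with a two-finger parallel gripper is mounted at the origin on the work surface. World frame = base frame: x ahead of the robot, y to its left, z up, the work surface at z = 0. Lengths are in m, angles in rad, forces in N, time in s.
With the tool pointing down it reaches from about 0.35 to 0.9 m from the base axis. Payload 7.2 kg.
Tool frame: the origin (TCP) lies midway between the tips of the shut fingers; the grasp point (between the pads) lies 19 mm behind it; z points along the fingers, y is the direction in which the jaws open and shut (so a half turn about z gives the same grasp; the last joint's range is limited). The gripper opens to 85 mm and grips with 20 to 120 N. Pads are 22 mm wide; open, the fingers measure 114 mm over their backs; the gripper's body (76 mm by 85 mm) begins 54 mm behind the grasp point. The pads swing forward as they close: fully open they stand 13 mm farther back than shut.
Start: joints at [1.047, 0.411, -0.013, 1.596, 0.006, 1.134, -0.082], TCP at [0.275, -0.561, 0.231] pointing down, gripper open.
Joint ranges: [-2.95, 2.95], [-0.29, 1.99], [-1.47, 1.44], [0.14, 2.54], [-1.03, 4.17], [0.13, 1.85], [-2.86, 2.86]. Speed limits (rad/s): [2.39, 2.39, 3.01, 3.01, 3.14, 3.14, 3.14].

### API

Orientations are given as a unit quaternion [x, y, z, w].
In Python, from bench import env gives the robot as it stands.
- The arm moves only by the tool drive_tool, never from a script. Its argument "rows" is one flat list of numbers, 7 for each row, row after row: the shift along the tool's x, y, z in cm, then the turn, a rotation vector about the tool's x, y, z in degrees, then the opening in per cent of the stroke, from 0 (shut) to 100 (fully open). A call has 1 to 20 rows; each row shifts and turns the commanded pose from where the row before left it, along the tool's axes as they then stand; what a row does not reach is not made up. A row lasts 1/10 s, in which the tool goes at most 50 mm and 8.59 degrees, less where a joint would pass 70% of its speed; a pose out of reach is approached as far as the arm can. A call with a gripper value outside its range is refused whole. The fingers move at their own pace and stop on an object; "grip_force" is the grip in N (left out, the last holds). Time passes only in rows, so rows that do not move let the fingers close. It gives the time, the measured TCP pose, the force and the opening at its end, in the units of the state.
- env.observe(): the state, without advancing time (a new reading comes with each control period).
- env.snapshot(name): name is "scene" or "top" or "wrist"; returns a dict with "pixels" (400x640x3 uint8, red, green, blue), "intrinsics" (3x3 intrinsics, pixels), "dist" ([k1, k2, p1, p2, k3] as OpenCV has them; the pictures are not rectified), "R" (3x3) and "t" (3): a world point X has camera coordinates R X + t; the wrist camera has in their place "tool_from_camera" (4x4, takes a point from camera to tool coordinates, whose origin is the TCP and whose axes are the flange's). Camera axes: x right, y down, z forward; pixel columns grow to the right and rows downward; lengths in m; the calibration is good to about 2 mm. A picture is of the moment at which its call begins: read the wrist's pose just before it. There is no depth.
- env.finish_job(): hands the job in, once; it reports no verdict.
The state is a dict: "clock": time; "q": joint angles; "joint_velocities": joint speeds; "effort": joint torques, N m; "position": TCP position; "tcp_rot": TCP orientation; "force": force on the tool from outside, world axes, zero at the start; "moment": the same for the moment, N m; "width": finger opening in m.
Only numpy, scipy, OpenCV 4.12 (cv2) and the standard library are available. Lean on these libraries where they do the work, as an engineer would, in place of code of your own. Each camera call takes 0.05 s, during which the arm holds its last target.

## Working session

There is one attempt and no reset: what is moved stays moved. The work goes in short steps, Python scripts to look and compute and a tool call to move; the robot and the scene stay as the last step left them, time stands still between calls to the robot, and variables do not carry over. Pictures are saved under pics/ and viewed, and the job is handed in when it is done.

Besides the shell and the picture viewer there is one more tool, called after ">>>" by a JSON object that holds its "method" and its "body". drive_tool: Moves the arm, as the interface text tells. Its arguments: {"type":"object","properties":{"rows":{"type":"array","items":{"type":"number"}},"grip_force":{"type":"number"}},"required":["rows"]}

```bash
ls -la; mkdir -p pics
cat > h.py <<'E'
import numpy as np, cv2
from bench import env
from scipy.spatial.transform import Rotation as Rn
def snap(n,fn=None):
    s=env.observe(); d=env.snapshot(n)
    d={k:(np.array(v) if not isinstance(v,str) else v) for k,v in d.items()}
    if n=='wrist':
        T=np.eye(4); T[:3,:3]=Rn.from_quat(s['tcp_rot']).as_matrix(); T[:3,3]=s['position']
        W=T@d['tool_from_camera']; d['R']=W[:3,:3].T; d['t']=-W[:3,:3].T@W[:3,3]
    if fn: cv2.imwrite('pics/'+fn,d['pixels'][:,:,::-1])
    return d
def ray(d,px,z):
    px=np.array(px,float).reshape(-1,1,2)
    u=cv2.undistortPoints(px,d['intrinsics'],d['dist']).reshape(-1,2)
    v=np.c_[u,np.ones(len(u))]@d['R']; c=-d['R'].T@d['t']
    return c+v*((z-c[2])/v[:,2])[:,None]
def proj(d,X):
    return cv2.projectPoints(np.array(X,float).reshape(-1,1,3),cv2.Rodrigues(d['R'])[0],d['t'],d['intrinsics'],d['dist'])[0].reshape(-1,2)
def st():
    s=env.observe()
    print('t',round(s['clock'],2),'p',np.round(s['position'],4),'w',round(s['width'],4),'F',np.round(s['force'],1)); print(np.round(Rn.from_quat(s['tcp_rot']).as_matrix(),4).tolist(),np.round(s['q'],2))
    return s
E
python3 - <<'E'
from h import *
st()
for n in ('scene','top','wrist'):
    d=snap(n,n+'0.png')
    print(n,-d['R'].T@d['t'])
E
```

```text
total 12
drwxr-xr-x  3 agent agent 4096 Dec  6 09:44 .
drwxr-xr-x 23 root  root  4096 Dec  6 09:44 ..
drwxr-xr-x  2 agent agent 4096 Dec  6 09:44 pics
t 0.0 p [ 0.2748 -0.5608  0.2305] w 0.0853 F [-0.4  0.1  0.1]
[[0.8979, 0.4402, -0.0008], [0.4402, -0.8979, 0.0014], [-0.0001, -0.0016, -1.0]] [ 1.05  0.41 -0.01  1.6   0.01  1.13 -0.08]
scene [ 1.43773371 -0.17152095  0.65572119]
top [ 0.54093818 -0.00583214  1.1159389 ]
wrist [ 0.33494829 -0.53097762  0.37445903]
```

View pics/scene0.png

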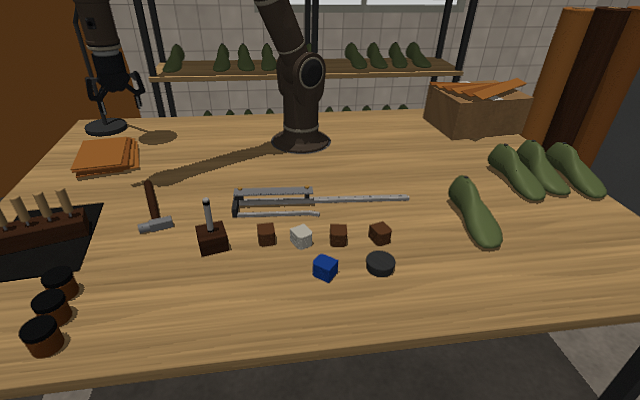

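View pics/top0.png

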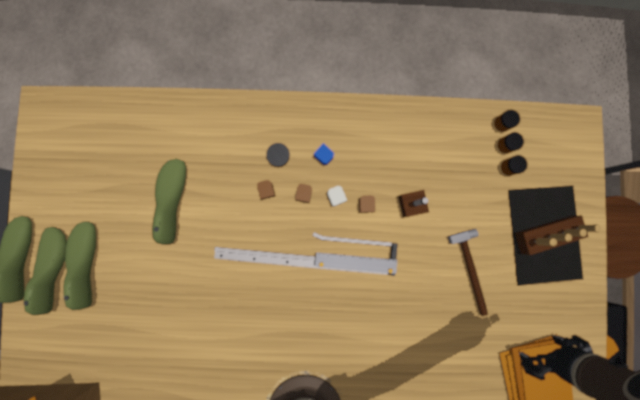

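View pics/wrist0.png

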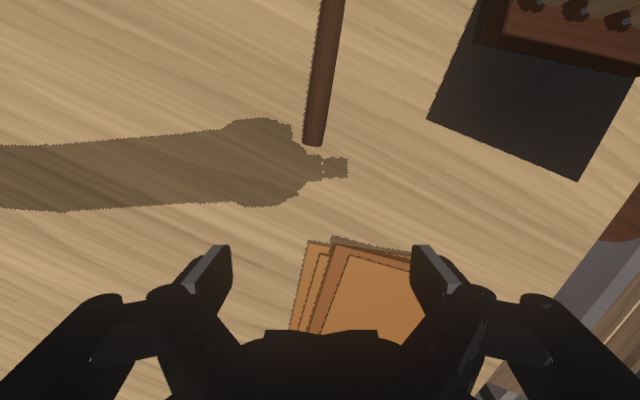

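Top view: three brown heels at about (266,189), (303,193) and (367,204). The white (336,196) and blue (324,155) look-alikes stay put. The jig runs from (215,253) at the loading end to the stop at (393,258), the stand is at (414,203), the tin at (278,155).

Run:
```python
from h import *
d=snap('top')
im=d['pixels'][:,:,::-1]
c=im[130:290,200:440]
cv2.imwrite('pics/topc.png',cv2.resize(c.copy(),None,fx=3.3,fy=3.3,interpolation=cv2.INTER_CUBIC))
print(d['intrinsics'])
for p,z in [((266,189),.04),((303,193),.04),((367,204),.04),((336,196),.04),((414,203),.05),((425,201),.135),((215,253),.012),((315,254),.047),((396,260),.03),((396,274),.047),((316,236),.012),((278,155),.027)]:
    print(p,np.round(ray(d,p,z)[0],4))
```

```text
[[366.16260942   0.         320.10498705]
 [  0.         366.16260942 206.10213292]
 [  0.           0.           1.        ]]
(266, 189) [0.6607 0.1349 0.04  ]
(303, 193) [0.6522 0.0255 0.04  ]
(367, 204) [ 0.6254 -0.1646  0.04  ]
(336, 196) [ 0.6463 -0.0722  0.04  ]
(414, 203) [ 0.6318 -0.3023  0.05  ]
(425, 201) [ 0.6309 -0.3088  0.135 ]
(215, 253) [0.4667 0.2841 0.012 ]
(315, 254) [ 0.4747 -0.0151  0.047 ]
(396, 260) [ 0.4622 -0.256   0.03  ]
(396, 274) [ 0.4228 -0.2528  0.047 ]
(316, 236) [ 0.5265 -0.0169  0.012 ]
(278, 155) [0.7661 0.1047 0.027 ]
```

View pics/topc.png

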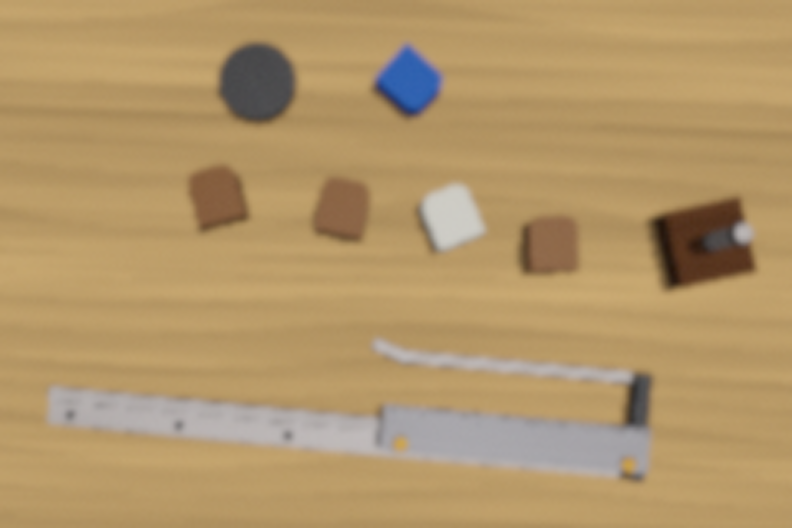

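>>> {"method": "drive_tool", "body": {"rows": [0, 0, 0, 0, 0, -8, 100, 0, 0, 0, 0, 0, -8, 100, 0, 0, 0, 0, 0, -8, 100, 0, 0, 0, 0, 0, -8, 100, 0, 0, 0, 0, 0, -8, 100, 0, 0, 0, 0, 0, -8, 100, 0, 0, 0, 0, 0, -8, 100, 0, 0, 0, 0, 0, -8, 100, 0, 0, 0, 0, 0, 0, 100]}}

```text
clock: 1.1
position: [0.2749, -0.5611, 0.2311]
tcp_rot: [0.706, 0.708, 0.0, -0.0]
force: [-0.7, -0.1, -0.4]
width: 0.0851
```

>>> {"method": "drive_tool", "body": {"rows": [3, 2, -1, 0, 0, 0, 100, 3, 2, -1, 0, 0, 0, 100, 3, 2, -1, 0, 0, 0, 100, 3, 2, -1, 0, 0, 0, 100, 3, 2, -1, 0, 0, 0, 100, 3, 2, -1, 0, 0, 0, 100, 3, 2, -1, 0, 0, 0, 100, 3, 2, -1, 0, 0, 0, 100, 3, 2, -1, 0, 0, 0, 100, 3, 2, -1, 0, 0, 0, 100, 3, 2, 0, 0, 0, 0, 100, 3, 2, 0, 0, 0, 0, 100, 3, 1, 0, 0, 0, 0, 100, 0, 0, 0, 0, 0, 0, 100, 0, 0, 0, 0, 0, 0, 100]}}

```text
clock: 2.6
position: [0.5244, -0.1702, 0.3312]
tcp_rot: [0.707, 0.707, -0.0, -0.0]
force: [-0.3, -0.6, -0.5]
width: 0.0854
```

Run:
```python
from h import *
st(); d=snap('wrist','w1.png'); print(d['intrinsics'],-d['R'].T@d['t'],d['R'])
```

```text
t 2.6 p [ 0.5244 -0.1702  0.3312] w 0.0854 F [-0.3 -0.6 -0.5]
[[-0.0007, 1.0, -0.0003], [1.0, 0.0007, -0.0002], [-0.0002, -0.0003, -1.0]] [ 0.61  0.25 -0.48  1.61  0.12  1.31  0.12]
[[298.97329656   0.         320.66023814]
 [  0.         298.97329656 199.18129591]
 [  0.           0.           1.        ]] [ 0.52461447 -0.10290146  0.47512161] [[ 9.99999900e-01  2.01397006e-04  3.98351017e-04]
 [ 8.98855238e-05 -9.65002942e-01  2.62239041e-01]
 [ 4.37224060e-04 -2.62238979e-01 -9.65002864e-01]]
```

View pics/w1.png

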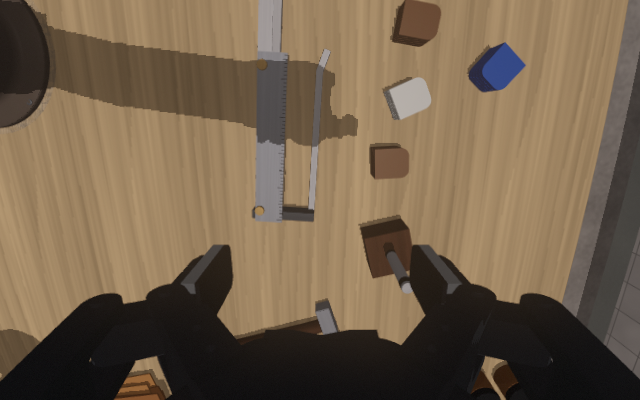

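Run:
```python
from h import *
im=cv2.imread('pics/w1.png')
cv2.imwrite('pics/w1a.png',cv2.resize(im[30:235,240:360],None,fx=2.9*1,fy=2.9,interpolation=cv2.INTER_CUBIC))
cv2.imwrite('pics/w1b.png',cv2.resize(im[0:300,350:480],None,fx=2,fy=2,interpolation=cv2.INTER_CUBIC))
```

```text
(no output)
```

View pics/w1a.png

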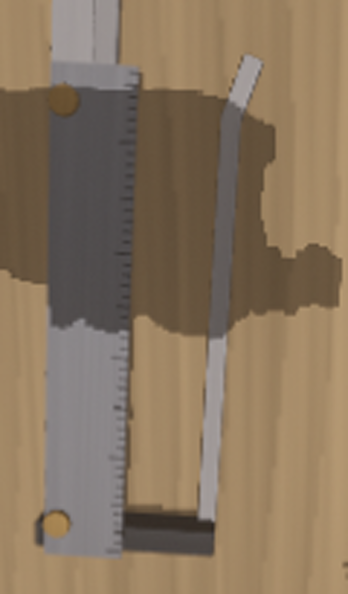

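>>> {"method": "drive_tool", "body": {"rows": [4, 2, 1, 0, 0, 0, 100, 4, 2, 1, 0, 0, 0, 100, 4, 2, 1, 0, 0, 0, 100, 4, 0, 1, 0, 0, 0, 100, 0, 0, 0, 0, 0, 0, 100, 0, 0, 0, 0, 0, 0, 100]}}

```text
clock: 3.25
position: [0.5838, -0.0113, 0.2909]
tcp_rot: [0.707, 0.707, -0.001, -0.0]
force: [0.7, -0.2, -0.1]
width: 0.0851
```

Run:
```python
from h import *
st(); d=snap('wrist','w2.png')
```

```text
t 3.25 p [ 0.5838 -0.0113  0.2909] w 0.0851 F [ 0.7 -0.2 -0.1]
[[-0.0009, 1.0, -0.0009], [1.0, 0.0009, -0.0007], [-0.0007, -0.0009, -1.0]] [ 0.35  0.35 -0.54  1.59  0.19  1.26 -0.23]
```

View pics/w2.png

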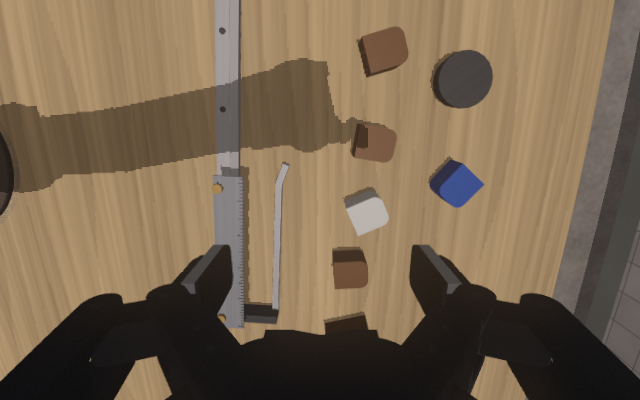

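Run:
```python
from h import *
im=cv2.imread('pics/w2.png')
cv2.imwrite('pics/w2a.png',cv2.resize(im[0:340,205:300],None,fx=2.5,fy=1.76*1,interpolation=cv2.INTER_CUBIC))
cv2.imwrite('pics/w2b.png',cv2.resize(im[10:300,320:420],None,fx=3,fy=2,interpolation=cv2.INTER_CUBIC))
cv2.imwrite('pics/w2c.png',cv2.resize(im[10:300,320:420],None,fx=2,fy=2,interpolation=cv2.INTER_CUBIC))
# top camera with pose of w1 rays
import bench
d=env.snapshot('wrist')
s0=dict(p=np.array([0.5244,-0.1702,0.3312]),R=np.array([[-0.0007, 1.0, -0.0003], [1.0, 0.0007, -0.0002], [-0.0002, -0.0003, -1.0]]))
T=np.eye(4);T[:3,:3]=s0['R'];T[:3,3]=s0['p'];W=T@np.array(d['tool_from_camera'])
d={k:np.array(v) for k,v in d.items()}
d['R']=W[:3,:3].T; d['t']=-W[:3,:3].T@W[:3,3]
px=np.array([(139,72),(121,553),(50,62),(45,552)])/2.9+[240,30]
P=ray(d,px,.047); J=np.array([(15,-25),(15,-262),(-25,-25),(-25,-262)])/1e3
Jc=J-J.mean(0);Pc=P[:,:2]-P[:,:2].mean(0)
a=np.arctan2((Jc[:,0]*Pc[:,1]-Jc[:,1]*Pc[:,0]).sum(),(Jc*Pc).sum())
R=np.array([[np.cos(a),-np.sin(a)],[np.sin(a),np.cos(a)]]);o=P[:,:2].mean(0)-R@J.mean(0)
print(P,'yaw',np.degrees(a),'o',o, 'res mm',1e3*(J@R.T+o-P[:,:2]))
print((ray(d,np.array([(204,519)])/2.9+[240,30],.012)[0,:2]-o)@R)
```

```text
[[ 0.48147034 -0.02132114  0.047     ]
 [ 0.4658526  -0.25303657  0.047     ]
 [ 0.44095805 -0.01683908  0.047     ]
 [ 0.42606835 -0.25252935  0.047     ]] yaw -3.7293443742435155 o [0.46791047 0.00693938] res mm [[-0.2177187   2.33780614]
 [-0.01525521 -2.4449045 ]
 [ 0.37928114  0.45748575]
 [-0.14630723 -0.35038739]]
[ 0.05653888 -0.24899411]
```

View pics/w2c.png

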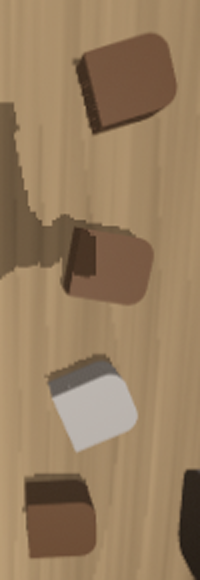

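View pics/w2a.png

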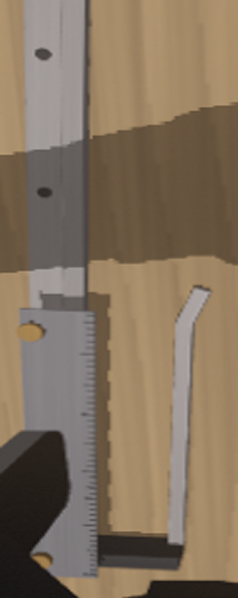

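```bash
cat > heels.py <<'E'
from h import *
def heels(d,z=.04,lo=70,show=None):
    im=d['pixels'][:,:,::-1].copy()
    hsv=cv2.cvtColor(im,cv2.COLOR_BGR2HSV)
    b=cv2.GaussianBlur(im,(3,3),0).astype(int)
    H,S,V=hsv[...,0],hsv[...,1],hsv[...,2]
    m=((H<14)&(S>90)&(V>lo)).astype(np.uint8)*255
    m=cv2.morphologyEx(m,cv2.MORPH_OPEN,np.ones((3,3)))
    out=[]
    for c in cv2.findContours(m,cv2.RETR_EXTERNAL,cv2.CHAIN_APPROX_NONE)[0]:
        if cv2.contourArea(c)<300: continue
        w=ray(d,c.reshape(-1,2)+0.0,z)[:,:2]
        r=cv2.minAreaRect((w*1000).astype(np.float32))
        out.append((cv2.boundingRect(c),np.round(r[0],1),np.round(r[1],1),round(r[2],1)))
    if show: cv2.imwrite('pics/'+show,m)
    return out
E
python3 - <<'E'
from heels import *
d=snap('wrist')
hsv=cv2.cvtColor(d['pixels'][:,:,::-1].copy(),cv2.COLOR_BGR2HSV)
for p in [(385,50),(362,60),(380,145),(350,275),(345,255),(366,140),(340,100),(500,300)]: print(p,hsv[p[1],p[0]])
for o in heels(d,show='m2.png'): print(o)
E
```

```text
(385, 50) [ 12 119 116]
(362, 60) [ 14 125  61]
(380, 145) [ 12 112 123]
(350, 275) [ 13 124 111]
(345, 255) [ 14 118  65]
(366, 140) [ 13 122  73]
(340, 100) [ 17  96 165]
(500, 300) [ 16  99 132]
((334, 259, 34, 28), array([ 628.3, -166. ]), array([48.9, 43.8]), 4.3)
((354, 123, 42, 37), array([655.5,  24.1]), array([43.1, 49.8]), 80.4)
((361, 25, 46, 47), array([662.9, 137.6]), array([50.9, 45.9]), 17.2)
```

View pics/m2.png

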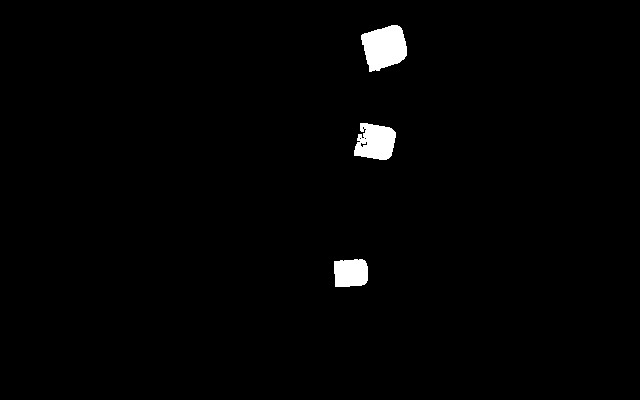

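>>> {"method": "drive_tool", "body": {"rows": [-3.1, 0.9, 2, 0, 0, 0, 100, -3.1, 0.9, 2, 0, 0, 0, 100, -3.1, 0.9, 2, 0, 0, 0, 100, -3.1, 0.9, 2, 0, 0, 0, 100, -3.1, 0.8, 2, 0, 0, 0, 100, 0, 0, 3, 0, 0, -4.3, 100, 0, 0, 3, 0, 0, 0, 100, 0, 0, 0, 0, 0, 0, 100, 0, 0, 0, 0, 0, 0, 100], "grip_force": 30}}

```text
clock: 4.3
position: [0.6281, -0.1668, 0.1318]
tcp_rot: [0.68, 0.733, -0.0, -0.0]
force: [0.2, -0.2, 0.3]
width: 0.0851
```

Run:
```python
from heels import *
st(); d=snap('wrist','w3.png')
for o in heels(d): print(o)
```

```text
t 4.3 p [ 0.6281 -0.1668  0.1318] w 0.0851 F [ 0.2 -0.2  0.3]
[[-0.0748, 0.9972, -0.0004], [0.9972, 0.0748, -0.0002], [-0.0002, -0.0004, -1.0]] [ 0.5   0.59 -0.46  1.61  0.3   1.01  0.02]
((270, 316, 79, 18), array([ 627. , -288.5]), array([72.7, 15.7]), 13.5)
((291, 177, 61, 51), array([ 628.4, -166.5]), array([49.6, 42.6]), 4.3)
```

View pics/w3.png

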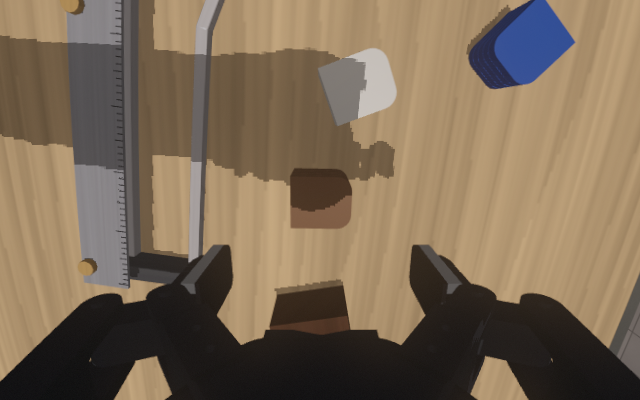

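>>> {"method": "drive_tool", "body": {"rows": [0, 0, 4, 0, 0, 0, 100, 0, 0, 4, 0, 0, 0, 100, 0, 0, 3, 0, 0, 0, 100, 0, 0, 1, 0, 0, 0, 100, 0, 0, 0, 0, 0, 0, 100, 0, 0, 0, 0, 0, 0, 20, 0, 0, 0, 0, 0, 0, 20, 0, 0, 0, 0, 0, 0, 20, 0, 0, 0, 0, 0, 0, 20, 0, 0, 0, 0, 0, 0, 20, 0, 0, 0, 0, 0, 0, 20]}}

```text
clock: 5.45
position: [0.6296, -0.1658, 0.0135]
tcp_rot: [0.679, 0.734, 0.001, 0.001]
force: [-0.9, -0.2, 5.7]
width: 0.0496
```

>>> {"method": "drive_tool", "body": {"rows": [0, 0, -3, 0, 0, 0, 20, 0, 0, -4, 0, 0, 0, 20, 0, 0, -4, 0, 0, 0, 20, 0, 0, -3, 0, 0, 8, 20, 4, -2, -2, 0, 0, 0, 20, 4, -2, -2, 0, 0, 0, 20, 4, -2, 0, 0, 0, 0, 20, 4, -2, 0, 0, 0, 0, 20, 4, -1, 0, 0, 0, 0, 20, 0, 0, 0, 0, 0, 0, 20, 0, 0, 0, 0, 0, 0, 20]}}

```text
clock: 6.55
position: [0.551, 0.0408, 0.1924]
tcp_rot: [0.728, 0.686, 0.0, 0.001]
force: [-0.7, -0.7, -0.9]
width: 0.0492
```

Run:
```python
from heels import *
st(); d=snap('wrist','w4.png')
import pickle; pickle.dump(d,open('w4.pkl','wb'))
```

```text
t 6.55 p [0.551  0.0408 0.1924] w 0.0492 F [-0.7 -0.7 -0.9]
[[0.0599, 0.9982, 0.0017], [0.9982, -0.0599, -0.0004], [-0.0003, 0.0018, -1.0]] [ 0.25  0.38 -0.53  1.79  0.22  1.03 -0.42]
```

View pics/w4.png

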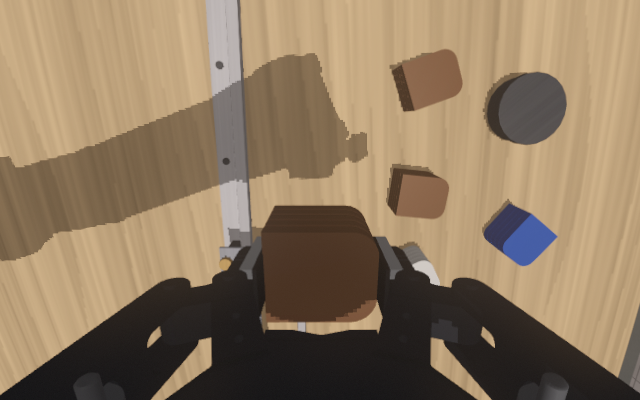

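Run:
```python
from h import *
import pickle; d=pickle.load(open('w4.pkl','rb'))
im=d['pixels'][:,:,::-1]
cv2.imwrite('pics/w4a.png',cv2.resize(im[0:240,200:280].copy(),None,fx=4,fy=2.5,interpolation=cv2.INTER_CUBIC))
for r in range(5,240,25): print(r,[tuple(im[r,c].tolist()) for c in range(236,256)][::1] if r in(30,130) else '')
```

```text
5 
30 [(177, 178, 186), (174, 175, 183), (144, 146, 153), (91, 95, 103), (92, 96, 105), (112, 141, 165), (128, 165, 193), (130, 167, 195), (130, 168, 196), (130, 169, 196), (131, 170, 197), (132, 170, 197), (130, 168, 196), (129, 167, 195), (129, 166, 195), (129, 167, 195), (129, 167, 195), (130, 168, 196), (131, 170, 197), (131, 169, 197)]
55 
80 
105 
130 [(114, 115, 122), (114, 115, 121), (113, 115, 121), (113, 116, 121), (115, 116, 122), (115, 116, 123), (115, 115, 122), (104, 105, 111), (87, 89, 95), (84, 86, 92), (81, 95, 110), (76, 101, 123), (74, 99, 120), (74, 98, 119), (74, 99, 120), (74, 100, 121), (77, 103, 124), (80, 106, 128), (80, 107, 128), (79, 106, 128)]
155 
180 
205 
230
```

View pics/w4a.png

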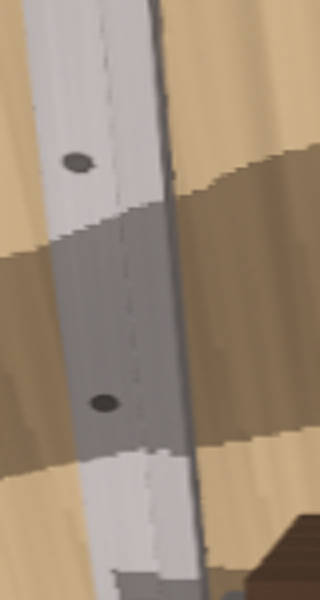

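```bash
cat > fence.py <<'E'
from h import *
def fence(d,rows,c0,c1):
    im=d['pixels'].astype(float); pts=[]
    for r in rows:
        g=(im[r,:,0]-im[r,:,2])/im[r].mean(1)   # wood high, metal low
        seg=g[c0:c1]; w=np.where(seg<0.15)[0]
        if not len(w): continue
        k=w.max(); a,b=seg[k],seg[min(k+1,len(seg)-1)]
        hi=0.45
        pts.append((c0+k+1-0.5+ np.clip(1-(b/ .42),0,1),r))
    P=ray(d,pts,0.0)[:,:2]
    A=np.polyfit(P[:,1],P[:,0],1); res=P[:,0]-np.polyval(A,P[:,1])
    P=P[abs(res)<.002]; A=np.polyfit(P[:,1],P[:,0],1); res=P[:,0]-np.polyval(A,P[:,1])
    print('n',len(P),'x=%.5f+%.5f*y'%(A[1],A[0]),'yaw',-np.degrees(np.arctan(A[0])),'std mm',1e3*res.std(),'y',P[:,1].min(),P[:,1].max())
    return A
if __name__=='__main__':
    import pickle; d=pickle.load(open('w4.pkl','rb'))
    fence(d,range(3,215,4),225,256)
E
python3 fence.py
python3 - <<'E'
from h import *
import pickle; d=pickle.load(open('w4.pkl','rb'))
# predicted fence face ends using jig estimate
E
```

```text
n 53 x=0.46593+0.06619*y yaw -3.787085260962837 std mm 0.18055561378098986 y 0.007363999413211267 0.2259716981986895
```

```bash
cat > go.py <<'E'
from h import *
import sys
YAW=np.radians(-3.787); O=np.array([0.4664,0.0069])
EX=np.array([np.cos(YAW),np.sin(YAW)]); EY=np.array([-EX[1],EX[0]])
def j2w(x,y): return O+EX*x/1000+EY*y/1000
def w2j(p): return np.array([(p[:2]-O)@EX,(p[:2]-O)@EY])*1000
def to(x,y,z,yawdeg=None):
    s=env.observe();R=Rn.from_quat(s['tcp_rot']).as_matrix()
    T=np.r_[j2w(x,y),z/1000]
    print('shift cm',np.round(R.T@(T-s['position'])*100,2),'now jig',np.round(w2j(s['position']),1),'yaw tooly',round(np.degrees(np.arctan2(R[1,1],R[0,1])),2),'z',round(s['position'][2]*1000,1),'tilt',np.round(R[2,:2],4))
if __name__=='__main__': to(*map(float,sys.argv[1:4]))
E
python3 go.py 27 40 70
```

```text
shift cm [ 0.24 -5.57 12.19] now jig [82.5 37.9] yaw tooly -3.57 z 192.0 tilt [-0.0007  0.0012]
```

>>> {"method": "drive_tool", "body": {"rows": [0.1, -2, 3, 0, 0, 0.2, 20, 0.1, -2, 3, 0, 0, 0, 20, 0, -1.6, 3, 0, 0, 0, 20, 0, 0, 3, 0, 0, 0, 20, 0, 0, 3, 0, 0, 0, 20, 0, 0, 0, 0, 0, 0, 20, 0, 0, 0, 0, 0, 0, 20]}}

```text
clock: 7.3
position: [0.4956, 0.0445, 0.0416]
tcp_rot: [0.731, 0.683, -0.0, -0.0]
force: [-0.2, -0.1, -0.7]
width: 0.0497
```

```bash
python3 go.py 27 40 14; python3 -c "
from h import *
st();snap('wrist','w5.png')"
```

```text
shift cm [0.06 0.04 2.76] now jig [26.6 39.4] yaw tooly -3.87 z 41.6 tilt [-0.0003 -0.0007]
t 7.3 p [0.4956 0.0445 0.0416] w 0.0497 F [-0.2 -0.1 -0.7]
[[0.0675, 0.9977, -0.0008], [0.9977, -0.0675, -0.0003], [-0.0003, -0.0007, -1.0]] [ 0.18  0.5  -0.46  2.05  0.36  0.67 -0.58]
```

View pics/w5.png

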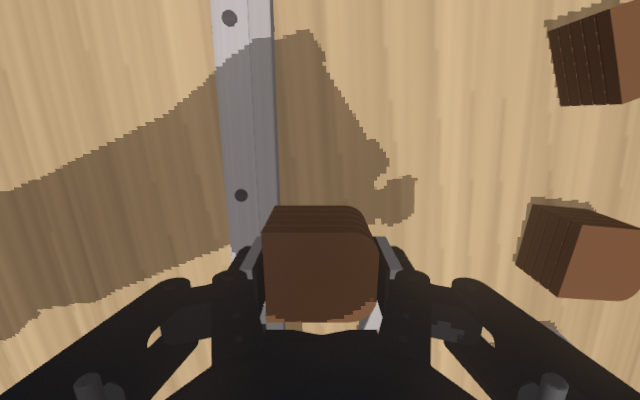

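Run:
```python
from fence import *
d=snap('wrist')
fence(d,range(3,195,4),255,300)
```

```text
n 48 x=0.46625+0.06623*y yaw -3.788998491574862 std mm 0.08453269461596165 y 0.06871453805538416 0.17622163906067628
```

>>> {"method": "drive_tool", "body": {"rows": [0, 0.1, 1, 0, 0, 0, 20, 0, 0, 1, 0, 0, 0, 20, 0, 0, 0.5, 0, 0, 0, 20, 0, 0, 0.2, 0, 0, 0, 20, 0, 0, 0, 0, 0, 0, 20]}}

```text
clock: 7.9
position: [0.496, 0.0454, 0.014]
tcp_rot: [0.73, 0.683, -0.0, -0.0]
force: [-0.3, -0.2, -1.8]
width: 0.0495
```

>>> {"method": "drive_tool", "body": {"rows": [0, -0.1, 0, 0, 0, 0, 20, 0, -0.1, 0, 0, 0, 0, 20, 0, 0, 0, 0, 0, 0, 20]}}

```text
clock: 8.2
position: [0.4947, 0.0455, 0.0145]
tcp_rot: [0.73, 0.683, 0.0, 0.0]
force: [1.9, -0.1, -2.5]
width: 0.0495
```

```bash
python3 go.py 25 40 13.5; python3 -c "
from h import *
st()"
```

```text
shift cm [-0.04 -0.07  0.1 ] now jig [25.7 40.4] yaw tooly -3.78 z 14.5 tilt [0.0003 0.0011]
t 8.2 p [0.4947 0.0455 0.0145] w 0.0495 F [ 1.9 -0.1 -2.5]
[[0.0659, 0.9978, 0.0012], [0.9978, -0.0659, 0.0002], [0.0003, 0.0011, -1.0]] [ 0.16  0.55 -0.44  2.07  0.39  0.61 -0.62]
```

>>> {"method": "drive_tool", "body": {"rows": [0, -0.07, 0, 0, 0, 0, 20, 0, 0, 0, 0, 0, 0, 20]}}

```text
clock: 8.4
position: [0.4947, 0.0455, 0.0146]
tcp_rot: [0.73, 0.683, 0.001, 0.001]
force: [4.5, -1.1, -2.6]
width: 0.0491
```

```bash
python3 go.py 25 40 13.5; python3 -c "
from h import *
st()"
```

```text
shift cm [-0.04 -0.06  0.11] now jig [25.6 40.4] yaw tooly -3.79 z 14.6 tilt [0.0005 0.0022]
t 8.4 p [0.4947 0.0455 0.0146] w 0.0491 F [ 4.5 -1.1 -2.6]
[[0.0661, 0.9978, 0.0022], [0.9978, -0.0661, 0.0004], [0.0005, 0.0022, -1.0]] [ 0.16  0.55 -0.44  2.07  0.39  0.61 -0.62]
```

>>> {"method": "drive_tool", "body": {"rows": [0, 0.05, 0, 0, 0, 0, 72, 0, 0, 0, 0, 0, 0, 72, 0, 0, 0, 0, 0, 0, 72, 0, 0, -4, 0, 0, 0, 72, 0, 0, -4, 0, 0, 0, 72, 0, 0, -4, 0, 0, 0, 100, 0, 0, -3, 0, 0, 0, 100, 2, 4, 0, 0, 0, 0, 100, 0, 4, 0, 0, 0, 0, 100, 0, 4, 0, 0, 0, 0, 100, 0, 0, 0, 0, 0, 0, 100, 0, 0, 0, 0, 0, 0, 100]}}

```text
clock: 9.6
position: [0.6147, 0.0576, 0.1633]
tcp_rot: [0.73, 0.683, -0.001, -0.001]
force: [-0.0, 0.3, -0.3]
width: 0.0852
```

```bash
sed -i 's/0.4664,0.0069/0.4670,0.0069/' go.py
python3 - <<'E'
from heels import *
st(); d=snap('wrist','w6.png')
for o in heels(d): print(o)
E
```

```text
t 9.6 p [0.6147 0.0576 0.1633] w 0.0852 F [-0.   0.3 -0.3]
[[0.0662, 0.9978, -0.0021], [0.9978, -0.0662, 0.0004], [0.0002, -0.0021, -1.0]] [ 0.19  0.52 -0.51  1.66  0.28  1.04 -0.47]
((338, 201, 56, 47), array([655.3,  24.2]), array([44.5, 50.3]), 80.9)
((172, 201, 51, 36), array([498.3,  32.7]), array([57.8, 27.6]), 27.9)
((335, 67, 68, 66), array([662.3, 138.4]), array([50.5, 43.7]), 16.7)
```

View pics/w6.png

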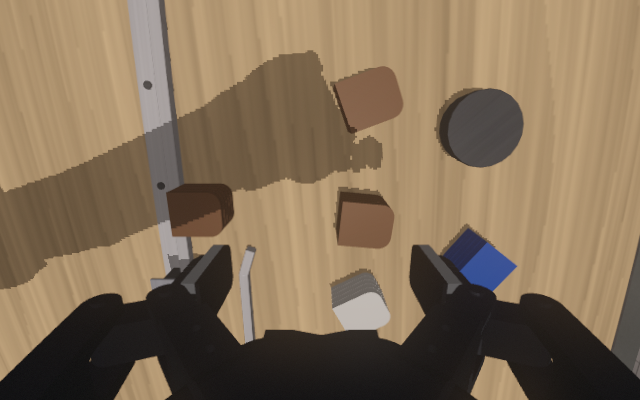

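>>> {"method": "drive_tool", "body": {"rows": [-1.5, 2.1, 1, 0, 0, 0, 100, -1.6, 2.2, 1, 0, 0, 0, 100, 0, 0, 3, 0, 0, 5.5, 100, 0, 0, 4, 0, 0, 0, 100, 0, 0, 3, 0, 0, 0, 100, 0, 0, 2, 0, 0, 0, 100, 0, 0, 1, 0, 0, 0, 100, 0, 0, 0, 0, 0, 0, 100, 0, 0, 0, 0, 0, 0, 20, 0, 0, 0, 0, 0, 0, 20, 0, 0, 0, 0, 0, 0, 20, 0, 0, 0, 0, 0, 0, 20, 0, 0, 0, 0, 0, 0, 20, 0, 0, 0, 0, 0, 0, 20]}}

```text
clock: 11.05
position: [0.6569, 0.0238, 0.016]
tcp_rot: [0.762, 0.648, 0.001, 0.001]
force: [-0.6, -0.1, 7.6]
width: 0.0496
```

>>> {"method": "drive_tool", "body": {"rows": [0, 0, -3, 0, 0, 0, 20, 0, 0, -4, 0, 0, 0, 20, 0, 0, -3, 0, 0, -5.5, 20, 0, 0, 0, 0, 0, 0, 20, 0, 0, 0, 0, 0, 0, 20]}}

```text
clock: 11.55
position: [0.6563, 0.0235, 0.1152]
tcp_rot: [0.73, 0.683, 0.001, 0.001]
force: [-1.4, -0.8, -1.4]
width: 0.0494
```

```bash
python3 go.py 28 86 65
```

```text
shift cm [  5.68 -15.99   4.99] now jig [187.8  29.1] yaw tooly -3.85 z 115.2 tilt [-0.0001  0.0017]
```

>>> {"method": "drive_tool", "body": {"rows": [2.8, -4, 0, 0, 0, 0, 20, 2.9, -4, 0, 0, 0, 0, 20, 0, -4, 0, 0, 0, 0, 20, 0, -4, 0, 0, 0, 0, 20, 0, 0, 2.5, 0, 0, 0, 20, 0, 0, 2.5, 0, 0, 0, 20, 0, 0, 0, 0, 0, 0, 20, 0, 0, 0, 0, 0, 0, 20]}}

```text
clock: 12.35
position: [0.4993, 0.0911, 0.0636]
tcp_rot: [0.73, 0.683, -0.001, -0.001]
force: [-0.7, -0.4, -0.9]
width: 0.049
```

```bash
python3 go.py 27 86 16; python3 -c "
from h import *
st();snap('wrist','w7.png')"
```

```text
shift cm [-0.01  0.05  4.76] now jig [26.6 86.1] yaw tooly -3.8 z 63.6 tilt [-0.0003 -0.0026]
t 12.35 p [0.4993 0.0911 0.0636] w 0.049 F [-0.7 -0.4 -0.9]
[[0.0663, 0.9978, -0.0026], [0.9978, -0.0663, -0.0002], [-0.0003, -0.0026, -1.0]] [ 0.12  0.49 -0.51  2.01  0.34  0.73 -0.66]
```

View pics/w7.png

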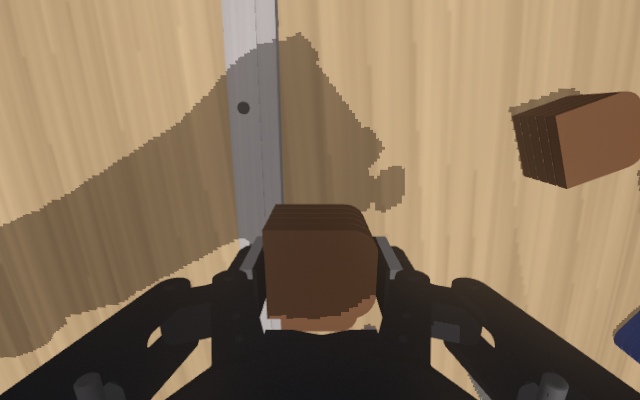

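>>> {"method": "drive_tool", "body": {"rows": [0.05, 0.05, 2, 0, 0, 0, 20, 0, 0, 1.5, 0, 0, 0, 20, 0, 0, 0.8, 0, 0, 0, 20, 0, 0, 0.3, 0, 0, 0, 20, 0, 0, 0, 0, 0, 0, 20, 0, -0.1, 0, 0, 0, 0, 20, 0, -0.1, 0, 0, 0, 0, 20, 0, 0, 0, 0, 0, 0, 20]}}

```text
clock: 13.2
position: [0.4987, 0.0918, 0.0188]
tcp_rot: [0.73, 0.683, 0.0, 0.0]
force: [0.6, -0.3, -1.2]
width: 0.0497
```

```bash
python3 go.py 25 86 15; python3 -c "
from h import *
st()"
```

```text
shift cm [-0.08 -0.11  0.38] now jig [26.1 86.8] yaw tooly -3.78 z 18.8 tilt [0.     0.0007]
t 13.2 p [0.4987 0.0918 0.0188] w 0.0497 F [ 0.6 -0.3 -1.2]
[[0.066, 0.9978, 0.0007], [0.9978, -0.066, -0.0], [0.0, 0.0007, -1.0]] [ 0.08  0.56 -0.46  2.04  0.41  0.64 -0.71]
```

>>> {"method": "drive_tool", "body": {"rows": [0, 0, 0.15, 0, 0, 0, 20, 0, 0, 0.15, 0, 0, 0, 20, 0, -0.1, 0, 0, 0, 0, 20, 0, -0.06, 0, 0, 0, 0, 20, 0, 0, 0, 0, 0, 0, 20]}}

```text
clock: 13.7
position: [0.4983, 0.0919, 0.0159]
tcp_rot: [0.73, 0.683, 0.001, 0.001]
force: [4.2, -1.3, 5.1]
width: 0.0495
```

```bash
python3 go.py 25 86 15
```

```text
shift cm [-0.09 -0.06  0.09] now jig [25.6 86.9] yaw tooly -3.8 z 15.9 tilt [0.0004 0.0025]
```

>>> {"method": "drive_tool", "body": {"rows": [0, 0.05, 0, 0, 0, 0, 72, 0, 0, 0, 0, 0, 0, 72, 0, 0, 0, 0, 0, 0, 72, 0, 0, -4, 0, 0, 0, 72, 0, 0, -4, 0, 0, 0, 72, 0, 0, -4, 0, 0, 0, 100, 0, 0, -3, 0, 0, 0, 100, 0, 4, 0, 0, 0, 0, 100, 0, 4, 0, 0, 0, 0, 100, 0, 4, 0, 0, 0, 0, 100, 0, 0, 0, 0, 0, 0, 100, 0, 0, 0, 0, 0, 0, 100]}}

```text
clock: 14.9
position: [0.6168, 0.084, 0.1641]
tcp_rot: [0.73, 0.683, -0.001, -0.001]
force: [-0.0, -0.1, 0.3]
width: 0.0854
```

Run:
```python
from heels import *
st(); d=snap('wrist','w8.png')
for o in heels(d): print(o)
```

```text
t 14.9 p [0.6168 0.084  0.1641] w 0.0854 F [-0.  -0.1  0.3]
[[0.0663, 0.9978, -0.0023], [0.9978, -0.0663, 0.0004], [0.0002, -0.0024, -1.0]] [ 0.16  0.53 -0.53  1.65  0.29  1.05 -0.52]
((173, 219, 51, 42), array([493. ,  44.4]), array([59.5, 30. ]), 21.8)
((335, 100, 65, 62), array([662.7, 138.6]), array([49.6, 43.9]), 16.4)
```

View pics/w8.png

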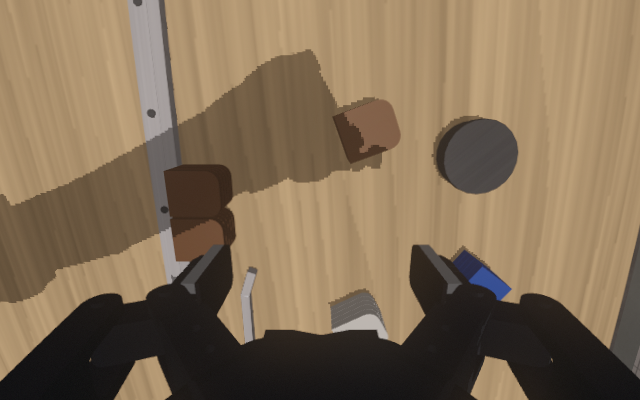

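>>> {"method": "drive_tool", "body": {"rows": [2.8, 2.1, 1, 0, 0, 0, 100, 2.9, 2.1, 1, 0, 0, 0, 100, 0, 0, 2, 0, 0, -7, 100, 0, 0, 2, 0, 0, -7, 100, 0, 0, 2, 0, 0, -6.5, 100, 0, 0, 3, 0, 0, 0, 100, 0, 0, 2, 0, 0, 0, 100, 0, 0, 1.8, 0, 0, 0, 100, 0, 0, 0, 0, 0, 0, 100, 0, 0, 0, 0, 0, 0, 20, 0, 0, 0, 0, 0, 0, 20, 0, 0, 0, 0, 0, 0, 20, 0, 0, 0, 0, 0, 0, 20, 0, 0, 0, 0, 0, 0, 20, 0, 0, 0, 0, 0, 0, 20]}}

```text
clock: 16.45
position: [0.6638, 0.1383, 0.019]
tcp_rot: [0.597, 0.802, 0.001, 0.001]
force: [-1.6, -1.1, 6.1]
width: 0.0491
```

>>> {"method": "drive_tool", "body": {"rows": [0, 0, -3, 0, 0, 0, 20, 0, 0, -4, 0, 0, 0, 20, 0, 0, -3, 0, 0, 7, 20, 0, 0, 0, 0, 0, 7, 20, 0, 0, 0, 0, 0, 6.5, 20, 0, 0, 0, 0, 0, 0, 20, 0, 0, 0, 0, 0, 0, 20]}}

```text
clock: 17.15
position: [0.6628, 0.138, 0.1174]
tcp_rot: [0.729, 0.685, -0.0, 0.0]
force: [0.6, 0.0, -0.6]
width: 0.0493
```

```bash
python3 go.py 28 133 65
```

```text
shift cm [ -1.02 -15.88   5.24] now jig [186.7 143.8] yaw tooly -3.58 z 117.4 tilt [-0.0003  0.0001]
```

>>> {"method": "drive_tool", "body": {"rows": [-0.5, -4, 0, 0, 0, 0.2, 20, -0.5, -4, 0, 0, 0, 0, 20, 0, -4, 0, 0, 0, 0, 20, 0, -3.9, 0, 0, 0, 0, 20, 0, 0, 2.5, 0, 0, 0, 20, 0, 0, 2.5, 0, 0, 0, 20, 0, 0, 0, 0, 0, 0, 20, 0, 0, 0, 0, 0, 0, 20]}}

```text
clock: 17.95
position: [0.5035, 0.1391, 0.0673]
tcp_rot: [0.731, 0.683, -0.0, -0.0]
force: [0.3, 0.2, 0.1]
width: 0.0496
```

```bash
python3 go.py 27 133 20
```

```text
shift cm [-0.13 -0.06  4.73] now jig [ 27.7 134.3] yaw tooly -3.88 z 67.3 tilt [-0.     -0.0011]
```

>>> {"method": "drive_tool", "body": {"rows": [-0.1, 0, 2, 0, 0, 0, 20, 0, 0, 1.5, 0, 0, 0, 20, 0, 0, 0.8, 0, 0, 0, 20, 0, 0, 0.4, 0, 0, 0, 20, 0, 0, 0, 0, 0, 0, 20, 0, -0.1, 0, 0, 0, 0, 20, 0, -0.1, 0, 0, 0, 0, 20, 0, -0.05, 0, 0, 0, 0, 20, 0, 0, 0, 0, 0, 0, 20]}}

```text
clock: 18.85
position: [0.5011, 0.1381, 0.0206]
tcp_rot: [0.731, 0.682, 0.0, 0.0]
force: [0.4, 0.1, -0.9]
width: 0.0499
```

```bash
python3 go.py 25 133 20
```

```text
shift cm [-0.02 -0.04  0.06] now jig [ 25.4 133.2] yaw tooly -3.98 z 20.6 tilt [0.     0.0004]
```

>>> {"method": "drive_tool", "body": {"rows": [0, 0, 0.15, 0, 0, -0.15, 20, 0, 0, 0.15, 0, 0, 0, 20, 0, -0.08, 0, 0, 0, 0, 20, 0, 0, 0, 0, 0, 0, 20]}}

```text
clock: 19.25
position: [0.5012, 0.1381, 0.0188]
tcp_rot: [0.73, 0.683, 0.001, 0.001]
force: [-3.7, -2.7, 16.2]
width: 0.0493
```

```bash
python3 go.py 25 133 20
```

```text
shift cm [-0.02 -0.05 -0.12] now jig [ 25.5 133.2] yaw tooly -3.84 z 18.8 tilt [-0.0003  0.0024]
```

>>> {"method": "drive_tool", "body": {"rows": [0, 0, -0.2, 0, 0, 0, 20, 0, 0, 0, 0, 0, 0, 72, 0, 0, 0, 0, 0, 0, 72, 0, 0, 0, 0, 0, 0, 72, 0, 0, -4, 0, 0, 0, 72, 0, 0, -4, 0, 0, 0, 72, 0, 0, -4, 0, 0, 0, 50, 0, 0, -4, 0, 0, 0, 50, 0, 4, -4, 0, 0, 0, 0, 0, 4, 0, 0, 0, 0, 0, 0, 0, 0, 0, 0, 0, 0, 0, 0, 0, 0, 0, 0, 0]}}

```text
clock: 20.45
position: [0.5754, 0.1329, 0.2137]
tcp_rot: [0.731, 0.683, -0.001, -0.001]
force: [-0.8, 0.5, -1.2]
width: 0.0002
```

Run:
```python
from heels import *
st(); d=snap('wrist','w9.png')
for o in heels(d): print(o)
```

```text
t 20.45 p [0.5754 0.1329 0.2137] w 0.0002 F [-0.8  0.5 -1.2]
[[0.0676, 0.9977, -0.0017], [0.9977, -0.0676, 0.0002], [0.0001, -0.0017, -1.0]] [ 0.11  0.43 -0.57  1.67  0.25  1.11 -0.6 ]
((235, 243, 45, 34), array([495.4,  45.7]), array([42.4, 50.4]), 86.2)
((232, 204, 49, 38), array([500.2,  91.3]), array([44.3, 52.9]), 86.2)
((231, 163, 45, 40), array([501.2, 137.4]), array([43.4, 49.4]), 86.0)
```

View pics/w9.png

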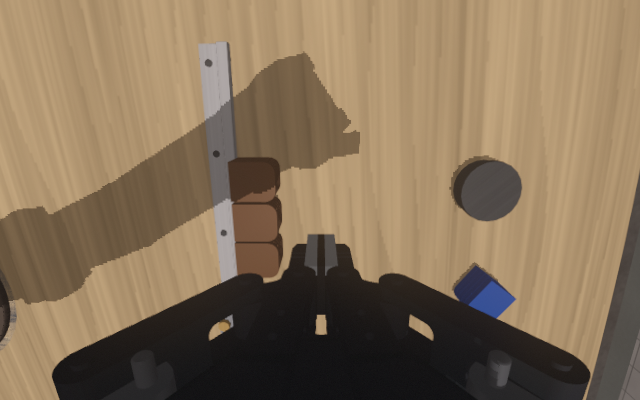

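>>> {"method": "drive_tool", "body": {"rows": [2, 0, 0, 0, 0, 8, 0, 2, 0, 0, 0, 0, 8, 0, 2, 0, 0, 0, 0, 8, 0, 0, 0, 0, 0, 0, 8, 0, 0, 0, 0, 0, 0, 8, 0, 0, 0, 0, 0, 0, 8, 0, 0, 0, 0, 0, 0, 8, 0, 0, 0, 0, 0, 0, 8, 0, 0, 0, 0, 0, 0, 8, 0, 0, 0, 0, 0, 0, 8, 0, 0, 0, 0, 0, 0, 8, 0, 0, 0, 0, 0, 0, 2, 0, 0, 0, 0, 0, 0, 0, 0, 0, 0, 0, 0, 0, 0, 0]}}

```text
clock: 21.9
position: [0.5868, 0.1917, 0.2145]
tcp_rot: [0.999, -0.032, -0.0, 0.0]
force: [-0.5, -0.0, -0.6]
width: -0.0
```

Run:
```python
from go import *
st()
to(32,188,100)
print(w2j(np.array([.4954,.0457])),w2j(np.array([.5012,.1374])))
s=env.observe()
```

```text
t 21.9 p [0.5868 0.1917 0.2145] w -0.0 F [-0.5 -0.  -0.6]
[[0.9979, -0.0647, -0.0007], [-0.0647, -0.9979, -0.0001], [-0.0006, 0.0001, -1.0]] [-0.22  0.43 -0.24  1.62  0.11  1.11 -2.12]
shift cm [-7.53  0.42 11.45] now jig [107.3 192.4] yaw tooly -93.71 z 214.5 tilt [-0.0006  0.0001]
[25.77534484 40.59102855] [ 25.50612424 132.47387526]
```

>>> {"method": "drive_tool", "body": {"rows": [-3, 0.1, 0, 0, 0, 0, 0, -3, 0.1, 0, 0, 0, 0, 0, -1.5, 0.2, 3, 0, 0, 0, 0, 0, 0, 4, 0, 0, 0, 0, 0, 0, 4, 0, 0, 0, 0, 0, 0, 4, 0, 0, 0, 0, 0, 0, 3, 0, 0, 0, 0, 0, 0, 2.2, 0, 0, 0, 0, 0, 0, 0, 0, 0, 0, 0, 0, 0, 0, 0, 0, 0, 0]}}

```text
clock: 22.9
position: [0.5123, 0.1926, 0.0129]
tcp_rot: [0.999, -0.033, -0.0, 0.0]
force: [-0.2, 0.0, 0.9]
width: 0.0
```

Run:
```python
from go import *
st()
to(32,170,10); snap('wrist','w10.png'); snap('scene','s10.png')
```

```text
t 22.9 p [0.5123 0.1926 0.0129] w 0.0 F [-0.2  0.   0.9]
[[0.9978, -0.0661, -0.0007], [-0.0661, -0.9978, -0.0001], [-0.0007, 0.0001, -1.0]] [-0.28  0.58 -0.22  1.95  0.2   0.63 -2.26]
shift cm [-0.1   1.83  0.29] now jig [ 33.  188.3] yaw tooly -93.79 z 12.9 tilt [-0.0007  0.0001]
```

View pics/w10.png

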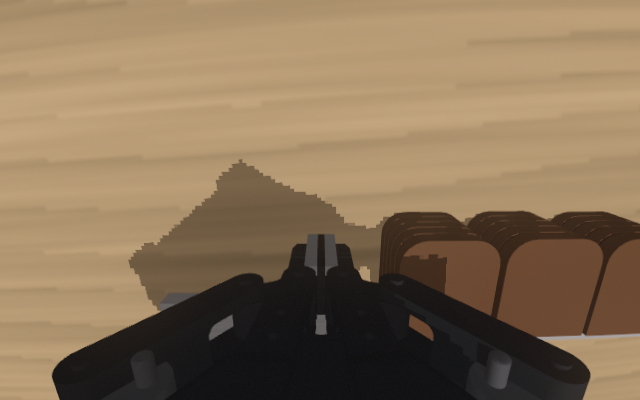

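View pics/s10.png

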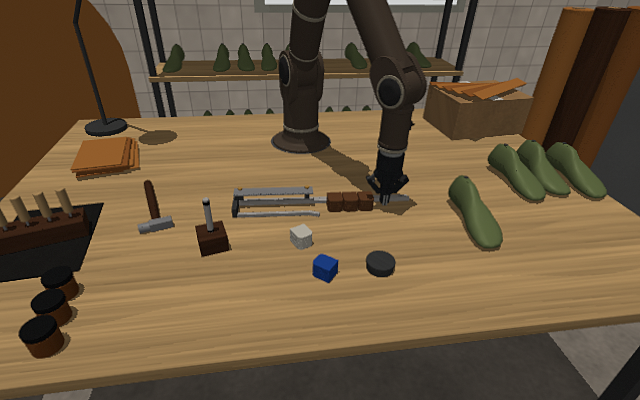

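>>> {"method": "drive_tool", "body": {"rows": [-0.1, 0.8, 0.2, 0, 0, 0, 0, 0, 0.8, 0, 0, 0, 0, 0, 0, 0.5, 0, 0, 0, 0, 0, 0, 0.5, 0, 0, 0, 0, 0, 0, 0.5, 0, 0, 0, 0, 0, 0, 0.5, 0, 0, 0, 0, 0, 0, 0.5, 0, 0, 0, 0, 0, 0, 0.5, 0, 0, 0, 0, 0, 0, 0.5, 0, 0, 0, 0, 0, 0, 0, 0, 0, 0, 0, 0]}}

```text
clock: 24.0
position: [0.5085, 0.1412, 0.0109]
tcp_rot: [0.999, -0.034, 0.0, -0.0]
force: [0.2, 1.8, 0.4]
width: -0.0
```

Run:
```python
from go import *
st()
to(32,-100,10); snap('wrist','w11.png')
```

```text
t 24.0 p [0.5085 0.1412 0.0109] w -0.0 F [0.2 1.8 0.4]
[[0.9977, -0.0673, 0.0007], [-0.0673, -0.9977, 0.0], [0.0007, -0.0001, -1.0]] [-0.19  0.56 -0.22  2.    0.2   0.6  -2.19]
shift cm [-2.000e-02  2.367e+01  9.000e-02] now jig [ 32.5 136.7] yaw tooly -93.86 z 10.9 tilt [ 0.0007 -0.0001]
```

View pics/w11.png

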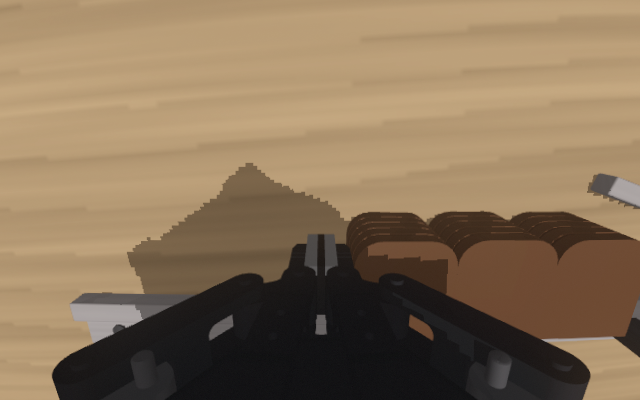

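>>> {"method": "drive_tool", "body": {"rows": [0, 0.7, 0, 0, 0, -0.1, 0, 0, 0.7, 0, 0, 0, 0, 0, 0, 0.7, 0, 0, 0, 0, 0, 0, 0.7, 0, 0, 0, 0, 0, 0, 0.7, 0, 0, 0, 0, 0, 0, 0.7, 0, 0, 0, 0, 0, 0, 0.7, 0, 0, 0, 0, 0, 0, 0.7, 0, 0, 0, 0, 0, 0, 0.7, 0, 0, 0, 0, 0, 0, 0.7, 0, 0, 0, 0, 0, 0, 0.7, 0, 0, 0, 0, 0, 0, 0.7, 0, 0, 0, 0, 0, 0, 0.7, 0, 0, 0, 0, 0, 0, 0.7, 0, 0, 0, 0, 0, 0, 0, 0, 0, 0, 0, 0]}}

```text
clock: 25.55
position: [0.5013, 0.0421, 0.0105]
tcp_rot: [0.999, -0.033, -0.0, 0.001]
force: [-0.3, -0.1, -0.1]
width: -0.0
```

Run:
```python
from go import *
st()
to(32,-100,10); snap('wrist','w12.png')
```

```text
t 25.55 p [0.5013 0.0421 0.0105] w -0.0 F [-0.3 -0.1 -0.1]
[[0.9978, -0.0669, -0.0009], [-0.0669, -0.9978, -0.0011], [-0.0008, 0.0012, -1.0]] [-0.    0.53 -0.22  2.06  0.21  0.57 -2.01]
shift cm [ 0.02 13.74  0.06] now jig [31.9 37.4] yaw tooly -93.83 z 10.5 tilt [-0.0008  0.0012]
```

View pics/w12.png

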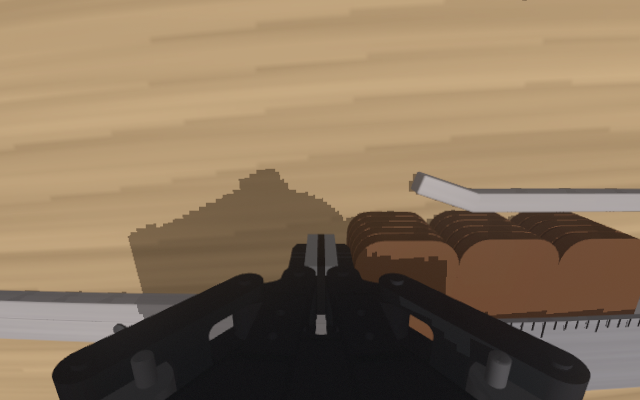

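>>> {"method": "drive_tool", "body": {"rows": [0, 0.7, 0, 0, 0, 0, 0, 0, 0.7, 0, 0, 0, 0, 0, 0, 0.7, 0, 0, 0, 0, 0, 0, 0.7, 0, 0, 0, 0, 0, 0, 0.7, 0, 0, 0, 0, 0, 0, 0.7, 0, 0, 0, 0, 0, 0, 0.7, 0, 0, 0, 0, 0, 0, 0.7, 0, 0, 0, 0, 0, 0, 0.7, 0, 0, 0, 0, 0, 0, 0.7, 0, 0, 0, 0, 0, 0, 0.7, 0, 0, 0, 0, 0, 0, 0.7, 0, 0, 0, 0, 0, 0, 0.7, 0, 0, 0, 0, 0, 0, 0.7, 0, 0, 0, 0, 0, 0, 0.7, 0, 0, 0, 0, 0, 0, 0.7, 0, 0, 0, 0, 0, 0, 0, 0, 0, 0, 0, 0]}}

```text
clock: 27.3
position: [0.4943, -0.0694, 0.0106]
tcp_rot: [0.999, -0.033, -0.0, 0.0]
force: [0.4, 0.7, -0.1]
width: 0.0001
```

Run:
```python
from go import *
st()
to(32,-100,10); snap('wrist','w13.png')
```

```text
t 27.3 p [ 0.4943 -0.0694  0.0106] w 0.0001 F [ 0.4  0.7 -0.1]
[[0.9978, -0.0667, -0.0002], [-0.0667, -0.9978, -0.0007], [-0.0001, 0.0007, -1.0]] [ 0.22  0.53 -0.23  2.07  0.21  0.57 -1.79]
shift cm [-0.02  2.57  0.06] now jig [ 32.3 -74.3] yaw tooly -93.83 z 10.6 tilt [-0.0001  0.0007]
```

View pics/w13.png

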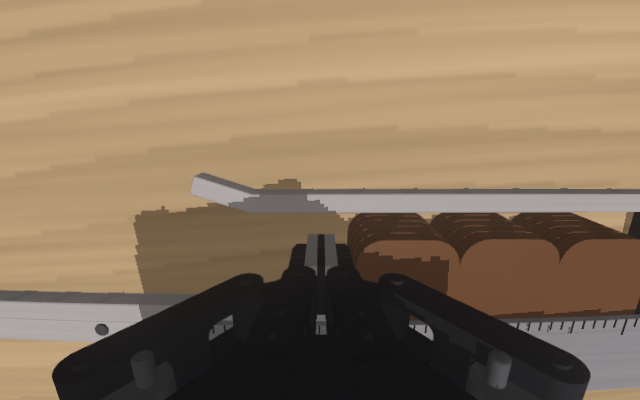

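>>> {"method": "drive_tool", "body": {"rows": [0, 0.5, 0, 0, 0, 0, 0, 0, 0.5, 0, 0, 0, 0, 0, 0, 0.5, 0, 0, 0, 0, 0, 0, 0.4, 0, 0, 0, 0, 0, 0, 0.3, 0, 0, 0, 0, 0, 0, 0.2, 0, 0, 0, 0, 0, 0, 0.1, 0, 0, 0, 0, 0]}}

```text
clock: 28.05
position: [0.4928, -0.093, 0.0107]
tcp_rot: [0.999, -0.033, 0.0, -0.0]
force: [0.3, 2.2, 0.5]
width: 0.0002
```

>>> {"method": "drive_tool", "body": {"rows": [0, 0.2, 0, 0, 0, 0, 0, 0, 0.1, 0, 0, 0, 0, 0]}}

```text
clock: 28.25
position: [0.4926, -0.0959, 0.0106]
tcp_rot: [0.999, -0.033, -0.0, 0.0]
force: [0.2, 1.7, 0.5]
width: -0.0004
```

Run:
```python
from go import *
st()
to(32,-100,10); snap('wrist','w14.png')
```

```text
t 28.25 p [ 0.4926 -0.0959  0.0106] w -0.0004 F [0.2 1.7 0.5]
[[0.9979, -0.065, -0.0], [-0.065, -0.9979, -0.0], [-0.0, 0.0, -1.0]] [ 0.28  0.53 -0.23  2.06  0.21  0.57 -1.74]
shift cm [-0.04 -0.09  0.06] now jig [  32.4 -100.9] yaw tooly -93.73 z 10.6 tilt [-0.  0.]
```

View pics/w14.png

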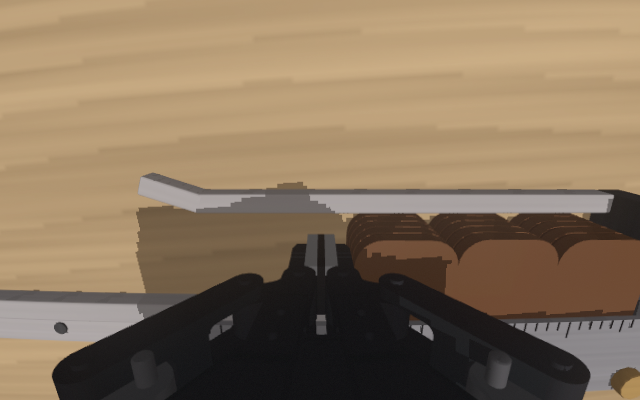

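>>> {"method": "drive_tool", "body": {"rows": [0, 0.2, 0, 0, 0, 0, 0, 0, 0.2, 0, 0, 0, 0, 0, 0, 0, 0, 0, 0, 0, 0]}}

```text
clock: 28.6
position: [0.4924, -0.0997, 0.0107]
tcp_rot: [0.999, -0.033, 0.0, -0.0]
force: [0.5, 3.1, 1.5]
width: 0.0001
```

>>> {"method": "drive_tool", "body": {"rows": [0, 0.2, 0, 0, 0, 0, 0, 0, 0.1, 0, 0, 0, 0, 0, 0, 0, 0, 0, 0, 0, 0]}}

```text
clock: 28.9
position: [0.4925, -0.0999, 0.0107]
tcp_rot: [1.0, -0.031, 0.0, -0.001]
force: [0.7, 11.5, 2.6]
width: -0.0001
```

>>> {"method": "drive_tool", "body": {"rows": [0, -0.5, 0, 0, 0, 0, 0, 0, -1, 0, 0, 0, 0, 0, 0, -1, -2, 0, 0, 0, 0, 0, 0, -4, 0, 0, 0, 0, 0, 0, -4, 0, 0, 0, 0, 0, 4, -2, 0, 0, 0, 0, 0, 4, -2, 0, 0, 0, 0, 0, 4, -2, 0, 0, 0, 0, 0, 3, 0, 0, 0, 0, 0, 0, 0, 0, 0, 0, 0, 0, 0, 0, 0, 0, 0, 0]}}

```text
$.rows: bad value
```

Run:
```python
from heels import *
from go import *
st(); d=snap('wrist','w15.png')
for o in heels(d): print(o, w2j(o[1]/1000))
d=snap('top'); im=d['pixels'][:,:,::-1]
cv2.imwrite('pics/t15.png',cv2.resize(im[130:290,200:440].copy(),None,fx=3.3,fy=3.3,interpolation=cv2.INTER_CUBIC))
```

```text
t 28.9 p [ 0.4925 -0.0999  0.0107] w -0.0001 F [ 0.7 11.5  2.6]
[[0.998, -0.0628, 0.0004], [-0.0628, -0.998, 0.0028], [0.0002, -0.0028, -1.0]] [ 0.29  0.53 -0.23  2.06  0.21  0.57 -1.72]
((366, 240, 274, 77), array([ 486.4, -181.7]), array([128.3,  37.5]), 85.8) [  31.8141991  -186.90686648]
```

View pics/w15.png

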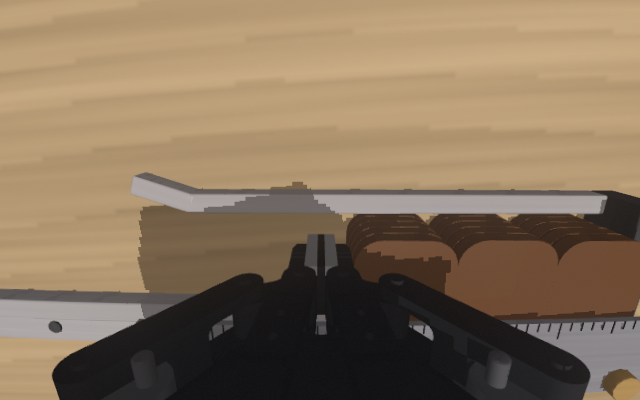

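View pics/t15.png

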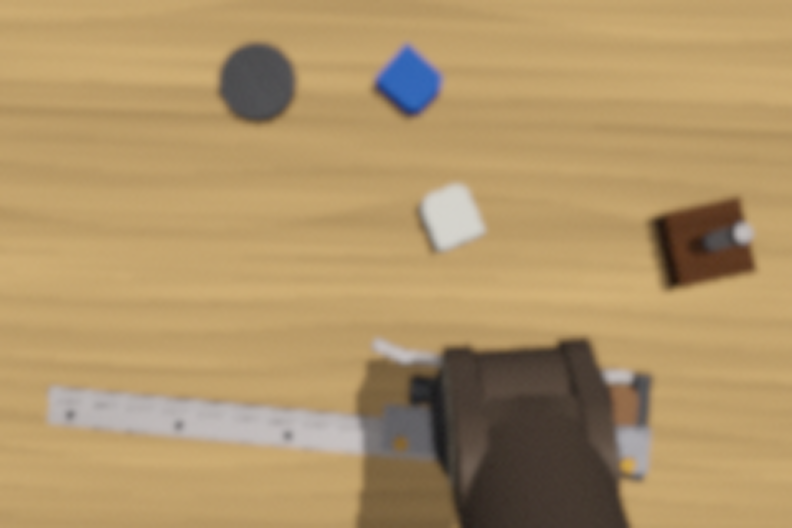

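>>> {"method": "drive_tool", "body": {"rows": [0, -0.5, 0, 0, 0, 0, 0, 0, -1, 0, 0, 0, 0, 0, 0, -1, 0, 0, 0, 0, 0, 0, 0, -4, 0, 0, 0, 0, 0, 0, -4, 0, 0, 0, 0, 3, 0, -4, 0, 0, 0, 0, 3, 2, -4, 0, 0, 0, 0, 3, 3, -4, 0, 0, 0, 0, 3, 3, 0, 0, 0, 0, 0, 0, 3, 0, 0, 0, 0, 0, 0, 0, 0, 0, 0, 0, 0, 0, 0, 0, 0, 0, 0, 0]}}

```text
clock: 30.2
position: [0.5999, -0.1896, 0.2015]
tcp_rot: [0.999, -0.033, -0.001, -0.0]
force: [-0.7, -0.3, 1.5]
width: -0.0002
```

Run:
```python
from heels import *
from go import *
st(); d=snap('wrist','w15b.png')
import pickle; pickle.dump(d,open('w15.pkl','wb'))
for o in heels(d): print(o, w2j(o[1]/1000))
```

```text
t 30.2 p [ 0.5999 -0.1896  0.2015] w -0.0002 F [-0.7 -0.3  1.5]
[[0.9978, -0.0667, -0.0011], [-0.0667, -0.9978, 0.0001], [-0.0011, -0.0, -1.0]] [ 0.4   0.46 -0.24  1.61  0.12  1.09 -1.51]
((558, 228, 26, 132), array([ 437.2, -481.7]), array([196.6,  13.1]), 16.8) [   2.53587971 -489.50134761]
((396, 101, 80, 88), array([ 631.8, -309.7]), array([72.1, 72.2]), 13.3) [ 185.35079585 -305.02406869]
```

View pics/w15b.png

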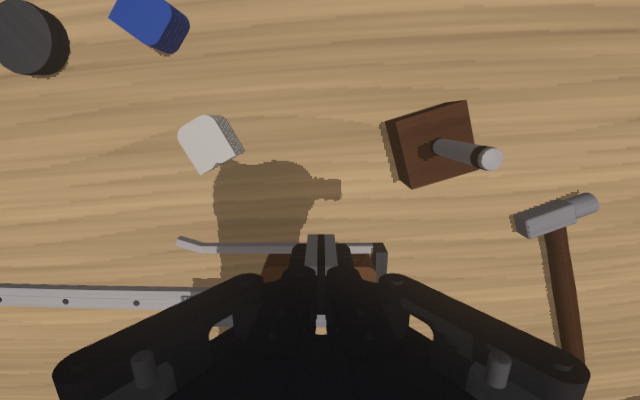

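>>> {"method": "drive_tool", "body": {"rows": [-3.5, 0, 0, 0, 0, 0, 0, -3.5, 0, 0, 0, 0, 0, 0, -3.5, 0, 0, 0, 0, 0, 0, -3.5, 0, 0, 0, 0, 0, 0, -3, 0, 0, 0, 0, 0, 0, 0, 0, 0, 0, 0, 0, 100, 0, 0, 0, 0, 0, 0, 100]}}

```text
clock: 30.95
position: [0.431, -0.1773, 0.2027]
tcp_rot: [0.999, -0.032, 0.001, 0.0]
force: [0.1, 0.1, 0.3]
width: 0.0282
```

Run:
```python
from heels import *
from go import *
st(); d=snap('wrist','w16.png')
import pickle; pickle.dump(d,open('w16.pkl','wb'))
for o in heels(d): print(o, w2j(o[1]/1000))
```

```text
t 30.95 p [ 0.431  -0.1773  0.2027] w 0.0282 F [0.1 0.1 0.3]
[[0.998, -0.0638, 0.0014], [-0.0638, -0.998, -0.0006], [0.0014, 0.0005, -1.0]] [ 0.52  0.18 -0.26  1.99  0.06  0.97 -1.41]
((254, 110, 132, 37), array([ 488.1, -178.4]), array([131.9,  35.3]), 86.2) [  33.29253035 -183.50179133]
```

View pics/w16.png

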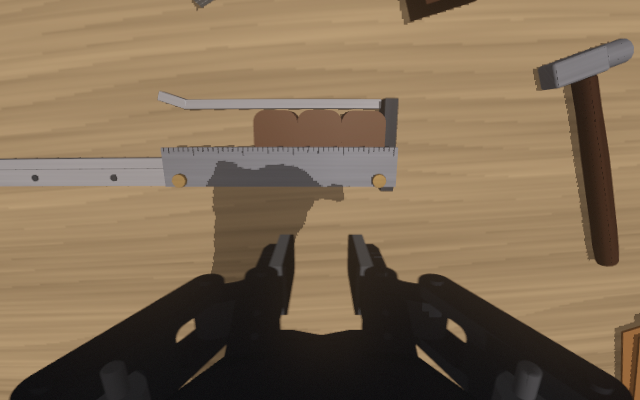

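Run:
```python
from go import *
import pickle; d=pickle.load(open('w16.pkl','rb'))
im=d['pixels'][:,:,::-1]
cv2.imwrite('pics/w16a.png',cv2.resize(im[90:195,150:405].copy(),None,fx=3.1,fy=3.1,interpolation=cv2.INTER_CUBIC))
d2=snap('wrist'); pickle.dump(d2,open('w16.pkl','wb'))
```

```text
(no output)
```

View pics/w16a.png

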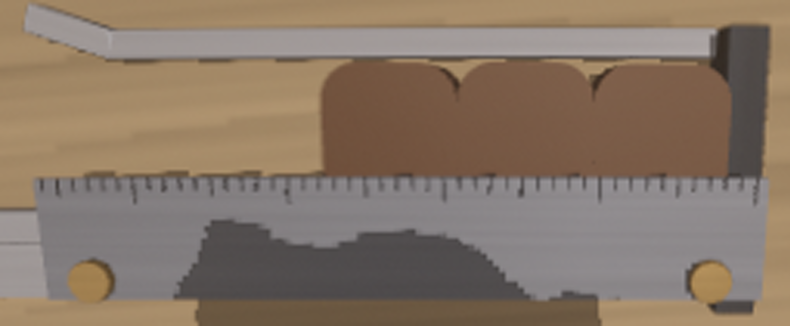

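Run:
```python
from go import *
import pickle; d=pickle.load(open('w16.pkl','rb'))
f=lambda a:(np.array(a,float)+.5)/3.1-.5+[150,90]
P=ray(d,f([(35,178),(768,178),(48,299),(762,299)]),.047)
for p in P: print('rule',np.round(p[:2],4),np.round(w2j(p),1))
for n,p,z in [('outer',(322,120),.04),('s1',(457,100),.04),('s2',(593,100),.04),('in',(731,100),.04),('back1',(390,62),.04),('back3',(660,62),.04),('railin',(400,57),.012),('stopR',(769,40),.03),('st front',(750,26),.03)]:
    print(n,np.round(w2j(ray(d,f([p]),z)[0]),1))
# marker/stand from w15
d=pickle.load(open('w15.pkl','rb'))
import heels
for z in (.05,): print([o for o in heels.heels(d,z)])
im=d['pixels'][:,:,::-1]; cv2.imwrite('pics/w15c.png',cv2.resize(im[90:200,370:520].copy(),None,fx=5,fy=5,interpolation=cv2.INTER_CUBIC))
```

```text
rule [ 0.4815 -0.0189] [ 16.2 -24.7]
rule [ 0.4659 -0.2551] [  16.2 -261.5]
rule [ 0.4415 -0.0153] [-23.9 -23.8]
rule [ 0.4262 -0.2531] [ -23.5 -262.1]
outer [  33.9 -117.8]
s1 [  40.1 -161.6]
s2 [  40.2 -205.3]
in [  40.4 -249.7]
back1 [  51.9 -140.4]
back3 [  52.1 -226.4]
railin [  54.4 -139.9]
stopR [  59.5 -263.2]
st front [  63.9 -256.7]
[((558, 228, 26, 132), array([ 444.7, -472.2]), array([190.1,  12.6]), 16.8), ((396, 101, 80, 88), array([ 633. , -305.9]), array([69.7, 69.8]), 13.3)]
```

View pics/w15c.png

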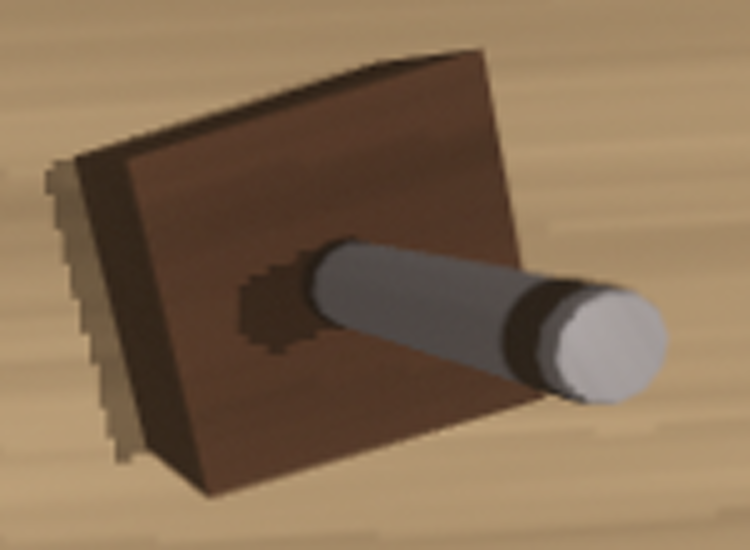

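```bash
sed -i 's/0.4670,0.0069/0.4676,0.0068/' go.py
python3 - <<'E'
from go import *
import pickle
d=pickle.load(open('w15.pkl','rb'))
f=lambda a:(np.array(a,float)+.5)/5-.5+[370,90]
print(ray(d,f([(612,347)]),.147),ray(d,f([(345,283)]),.052))
print(ray(d,f([(128,160),(483,50),(545,397),(210,496)]),.05))
d=snap('top'); im=d['pixels'][:,:,::-1]
cv2.imwrite('pics/t17.png',cv2.resize(im[170:230,385:445].copy(),None,fx=9,fy=9,interpolation=cv2.INTER_CUBIC))
st()
E
```

```text
[[ 0.63282427 -0.30623302  0.147     ]] [[ 0.63252103 -0.3061383   0.052     ]]
[[ 0.65845652 -0.26419135  0.05      ]
 [ 0.67480756 -0.33217945  0.05      ]
 [ 0.60696055 -0.34844279  0.05      ]
 [ 0.590891   -0.28064579  0.05      ]]
t 31.1 p [ 0.4319 -0.1777  0.2022] w 0.0505 F [ 0.1  1.  -0.3]
[[0.998, -0.0637, 0.0009], [-0.0637, -0.998, 0.0001], [0.0009, -0.0001, -1.0]] [ 0.52  0.19 -0.26  1.99  0.06  0.97 -1.41]
```

View pics/t17.png

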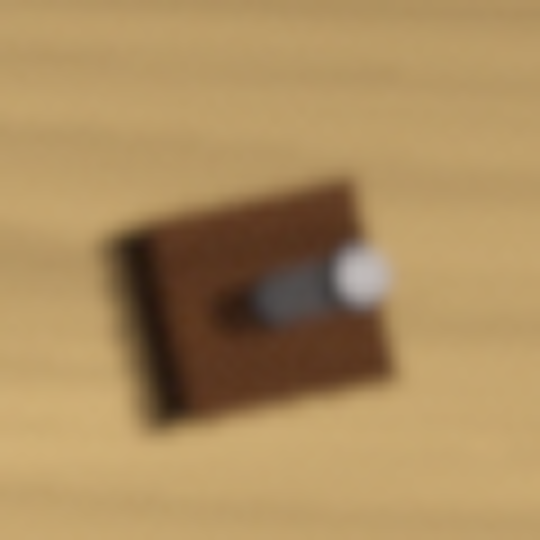

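>>> {"method": "drive_tool", "body": {"rows": [0, 0, -0.5, 0, 0, -8.2, 100, 0, 0, -0.5, 0, 0, -8.2, 100, 0, 0, -0.5, 0, 0, -8.2, 100, 0, 0, -0.5, 0, 0, -8.2, 100, 0, 0, -0.5, 0, 0, -8.2, 100, 0, 0, -0.5, 0, 0, -8.2, 100, 0, 0, 0, 0, 0, -8.2, 100, 0, 0, 0, 0, 0, -8.2, 100, 0, 0, 0, 0, 0, -8.2, 100, 0, 0, 0, 0, 0, -8.2, 100, 0, 0, 0, 0, 0, -7.9, 100, 0, 0, 0, 0, 0, 0, 100, 0, 0, 0, 0, 0, 0, 100]}}

```text
clock: 32.4
position: [0.4312, -0.1781, 0.2319]
tcp_rot: [0.732, 0.682, 0.0, -0.0]
force: [0.0, 0.4, -0.0]
width: 0.0854
```

Run:
```python
from go import *
s=st(); R=Rn.from_quat(s['tcp_rot']).as_matrix()
print(R.T@(np.array([.6322,-.33,.20])-s['position'])*100)
```

```text
t 32.4 p [ 0.4312 -0.1781  0.2319] w 0.0854 F [ 0.   0.4 -0. ]
[[0.0705, 0.9975, -0.0001], [0.9975, -0.0705, 0.0005], [0.0005, -0.0001, -1.0]] [ 0.68  0.17 -0.44  1.94  0.08  1.05  0.14]
[-13.73742602  21.11928042   3.18008193]
```

>>> {"method": "drive_tool", "body": {"rows": [-2, 3.5, 0, 0, 0, 0, 100, -2, 3.5, 0, 0, 0, 0, 100, -2, 3.5, 0, 0, 0, 0, 100, -2, 3.5, 0, 0, 0, 0, 100, -2, 3.5, 0, 0, 0, 0, 100, -2, 3.5, 0, 0, 0, 0.2, 100, 0, 0, 0, 0, 0, 0, 100, 0, 0, 0, 0, 0, 0, 100]}}

```text
clock: 33.2
position: [0.6325, -0.3117, 0.2304]
tcp_rot: [0.732, 0.681, -0.0, -0.001]
force: [-0.7, 0.7, -0.6]
width: 0.0854
```

Run:
```python
from go import *
import pickle
s=st(); d=snap('wrist','w18.png'); pickle.dump(d,open('w18.pkl','wb'))
```

```text
t 33.2 p [ 0.6325 -0.3117  0.2304] w 0.0854 F [-0.7  0.7 -0.6]
[[0.0729, 0.9973, -0.0018], [0.9973, -0.0729, 0.0014], [0.0013, -0.0019, -1.0]] [ 0.61  0.58 -0.36  1.35  0.2   1.24  0.17]
```

View pics/w18.png

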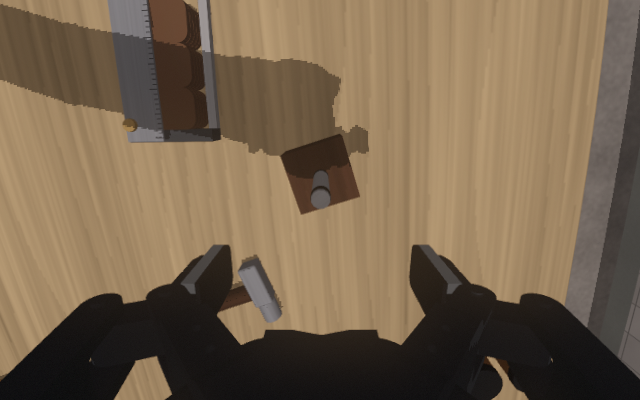

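Run:
```python
from go import *
import pickle
d=pickle.load(open('w18.pkl','rb')); im=d['pixels'][:,:,::-1]
cv2.imwrite('pics/w18a.png',cv2.resize(im[125:225,270:370].copy(),None,fx=6,fy=6,interpolation=cv2.INTER_CUBIC))
```

```text
(no output)
```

View pics/w18a.png

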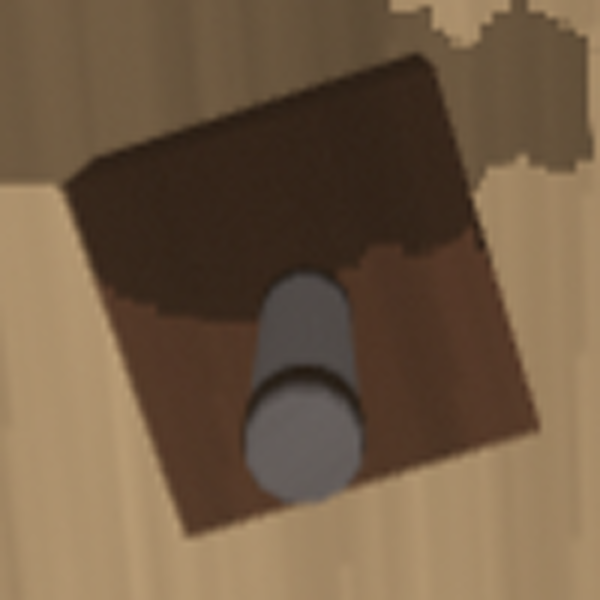

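Run:
```python
from go import *
import pickle
d=pickle.load(open('w18.pkl','rb'))
f=lambda a:(np.array(a,float)+.5)/6-.5+[270,125]
print(ray(d,f([(304,440)]),.147),ray(d,f([(304,312)]),.05))
p=ray(d,f([(68,187),(432,68),(540,430),(190,535)]),.05);print(p,p.mean(0))
s=st();R=Rn.from_quat(s['tcp_rot']).as_matrix()
T=ray(d,f([(304,440)]),.147)[0];T[2]=.085
print(R.T@(T-s['position'])*100)
```

```text
[[ 0.63280893 -0.30505235  0.147     ]] [[ 0.63245142 -0.30647509  0.05      ]]
[[ 0.59163978 -0.28047536  0.05      ]
 [ 0.65835964 -0.26423877  0.05      ]
 [ 0.67480466 -0.33202269  0.05      ]
 [ 0.6076892  -0.34776711  0.05      ]] [ 0.63312332 -0.30612598  0.05      ]
t 33.25 p [ 0.6321 -0.3113  0.2312] w 0.0849 F [-0.2  0.5  0.6]
[[0.0718, 0.9974, -0.0013], [0.9974, -0.0718, 0.0011], [0.001, -0.0014, -1.0]] [ 0.61  0.58 -0.36  1.36  0.2   1.24  0.17]
[ 0.60950799  0.04745942 14.62080569]
```

>>> {"method": "drive_tool", "body": {"rows": [0.25, 0.02, 0, 0, 0, -0.3, 60, 0.25, 0.02, 3, 0, 0, 0, 60, 0, 0, 4, 0, 0, 0, 60, 0, 0, 4, 0, 0, 0, 60, 0, 0, 2.5, 0, 0, 0, 60, 0, 0, 1, 0, 0, 0, 60, 0, 0, 0, 0, 0, 0, 60, 0, 0, 0, 0, 0, 0, 60]}}

```text
clock: 34.05
position: [0.6339, -0.3072, 0.0891]
tcp_rot: [0.73, 0.684, 0.001, 0.001]
force: [-0.4, 0.1, 0.6]
width: 0.0512
```

Run:
```python
from go import *
st(); d=snap('wrist','w19.png')
```

```text
t 34.05 p [ 0.6339 -0.3072  0.0891] w 0.0512 F [-0.4  0.1  0.6]
[[0.0652, 0.9979, 0.0024], [0.9979, -0.0652, -0.001], [-0.0008, 0.0024, -1.0]] [ 0.6   0.7  -0.34  1.5   0.26  0.99  0.13]
```

View pics/w19.png

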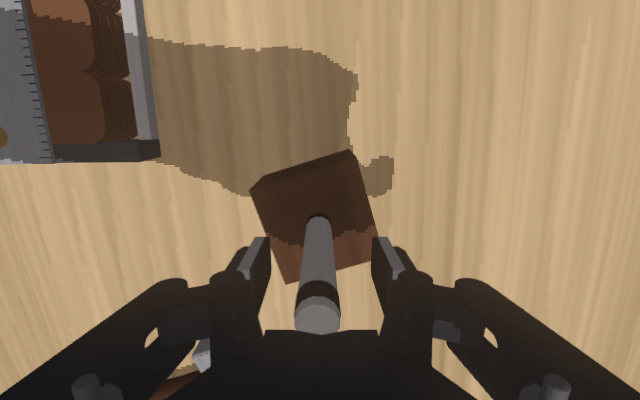

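>>> {"method": "drive_tool", "body": {"rows": [0.05, -0.1, 0.3, 0, 0, 0, 60, 0, 0, 0, 0, 0, 0, 20, 0, 0, 0, 0, 0, 0, 0, 0, 0, 0, 0, 0, 0, 0, 0, 0, 0, 0, 0, 0, 0, 0, 0, 0, 0, 0, 0, 0, 0, 0, 0, 0, 0, 0, 0], "grip_force": 40}}

```text
clock: 34.8
position: [0.6321, -0.3066, 0.0845]
tcp_rot: [0.73, 0.684, 0.0, 0.0]
force: [-1.6, 0.3, 5.0]
width: 0.015
```

Run:
```python
from go import *
st(); d=snap('wrist','w20.png')
```

```text
t 34.8 p [ 0.6321 -0.3066  0.0845] w 0.015 F [-1.6  0.3  5. ]
[[0.0651, 0.9979, 0.0004], [0.9979, -0.0651, -0.0003], [-0.0003, 0.0004, -1.0]] [ 0.6   0.7  -0.33  1.5   0.26  0.98  0.13]
```

View pics/w20.png

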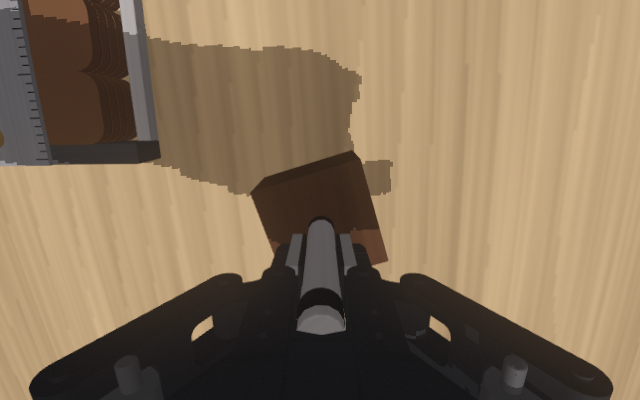

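>>> {"method": "drive_tool", "body": {"rows": [0, 0, -1, 0, 0, 0, 0, 0, 0, -2, 0, 0, 0, 0, 0, 0, -3, 0, 0, 0, 0, 0, 0, -3, 0, 0, 0, 0, 0, 0, 0, 0, 0, 0, 0, 0, 0, 0, 0, 0, 0, 0]}}

```text
clock: 35.45
position: [0.6323, -0.3066, 0.175]
tcp_rot: [0.73, 0.684, 0.0, 0.001]
force: [0.1, -0.5, -0.9]
width: 0.0149
```

Run:
```python
from go import *
st(); to(20,-122,150); d=snap('wrist','w21.png'); snap('scene','s21.png')
```

```text
t 35.45 p [ 0.6323 -0.3066  0.175 ] w 0.0149 F [ 0.1 -0.5 -0.9]
[[0.0651, 0.9979, 0.0015], [0.9979, -0.0651, -0.0007], [-0.0006, 0.0015, -1.0]] [ 0.61  0.62 -0.35  1.43  0.22  1.14  0.15]
shift cm [ 18.   -16.49   2.47] now jig [ 185.1 -301.8] yaw tooly -3.73 z 175.0 tilt [-0.0006  0.0015]
```

View pics/w21.png

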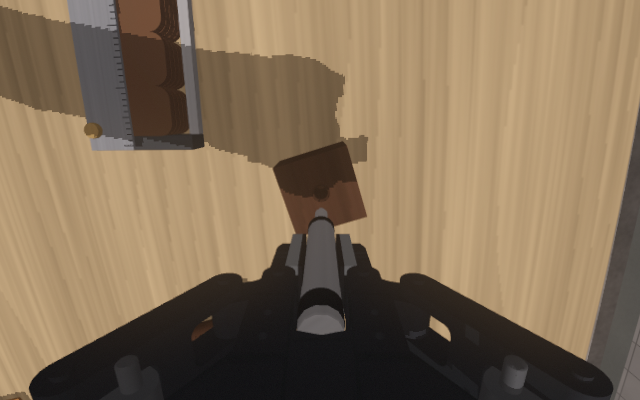

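View pics/s21.png

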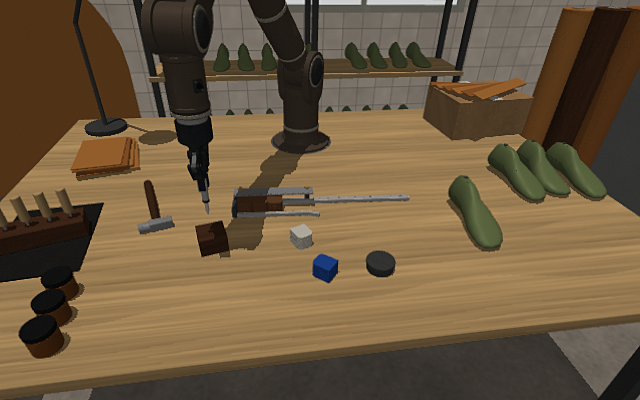

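>>> {"method": "drive_tool", "body": {"rows": [3, -2.7, 0, 0, 0, 0, 0, 3, -2.7, 0, 0, 0, 0, 0, 3, -2.7, 0, 0, 0, 0, 0, 3, -2.7, 0, 0, 0, 0, 0, 3, -2.7, 1, 0, 0, 0, 0, 3, -2.7, 1, 0, 0, 0, 0, 0, 0, 1, 0, 0, 0, 0, 0, 0, 0, 0, 0, 0, 0, 0, 0, 0, 0, 0, 0, 0]}}

```text
clock: 36.45
position: [0.4824, -0.1171, 0.1437]
tcp_rot: [0.73, 0.683, -0.0, -0.0]
force: [-0.3, 0.5, 0.0]
width: 0.0151
```

Run:
```python
from go import *
st(); to(20,-121.5,112); d=snap('wrist','w22.png'); snap('scene','s22.png')
im=cv2.imread('pics/s22.png'); cv2.imwrite('pics/s22a.png',cv2.resize(im[150:250,210:350],None,fx=5,fy=5,interpolation=cv2.INTER_CUBIC))
```

```text
t 36.45 p [ 0.4824 -0.1171  0.1437] w 0.0151 F [-0.3  0.5  0. ]
[[0.066, 0.9978, -0.0006], [0.9978, -0.066, 0.0001], [0.0001, -0.0006, -1.0]] [ 0.5   0.33 -0.44  1.98  0.18  0.87 -0.1 ]
shift cm [ 0.12 -0.29  3.17] now jig [  22.9 -122.7] yaw tooly -3.78 z 143.7 tilt [ 0.0001 -0.0006]
```

View pics/w22.png

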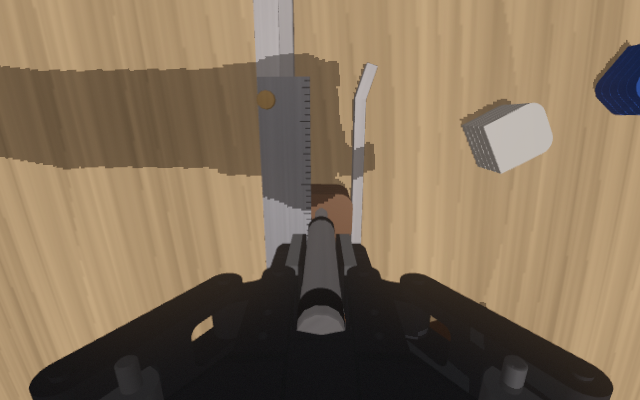

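View pics/s22a.png

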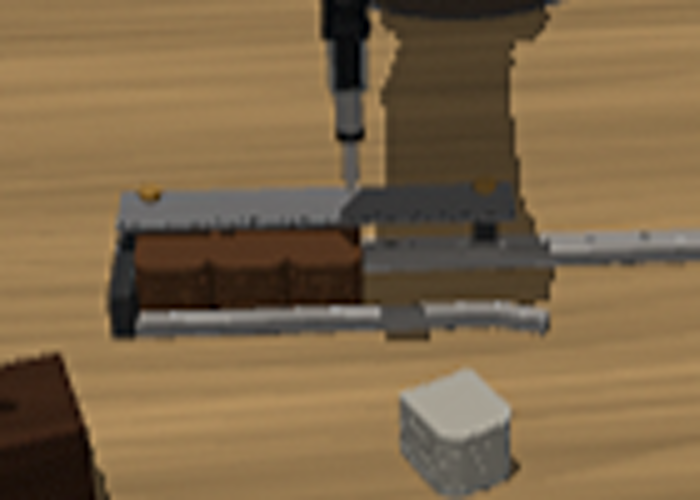

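>>> {"method": "drive_tool", "body": {"rows": [0.05, -0.3, 0.8, 0, 0, 0, 0, 0, 0, 0.8, 0, 0, 0, 0, 0, 0, 0.8, 0, 0, 0, 0, 0, 0, 0, 0, 0, 0, 0, 0, 0, 0, 0, 0, 0, 0]}}

```text
clock: 37.05
position: [0.479, -0.1156, 0.1197]
tcp_rot: [0.73, 0.684, -0.0, -0.0]
force: [-0.0, 0.5, -0.2]
width: 0.0146
```

Run:
```python
from go import *
st(); to(20,-122,110.5); d=snap('wrist','w23.png'); 
im=cv2.imread('pics/w23.png'); cv2.imwrite('pics/w23a.png',cv2.resize(im[150:270,240:400],None,fx=4.5,fy=4.5,interpolation=cv2.INTER_CUBIC))
```

```text
t 37.05 p [ 0.479  -0.1156  0.1197] w 0.0146 F [-0.   0.5 -0.2]
[[0.065, 0.9979, -0.0007], [0.9979, -0.065, 0.0003], [0.0003, -0.0007, -1.0]] [ 0.49  0.36 -0.43  2.01  0.2   0.82 -0.12]
shift cm [-0.07  0.06  0.92] now jig [  19.4 -121.3] yaw tooly -3.73 z 119.7 tilt [ 0.0003 -0.0007]
```

View pics/w23a.png

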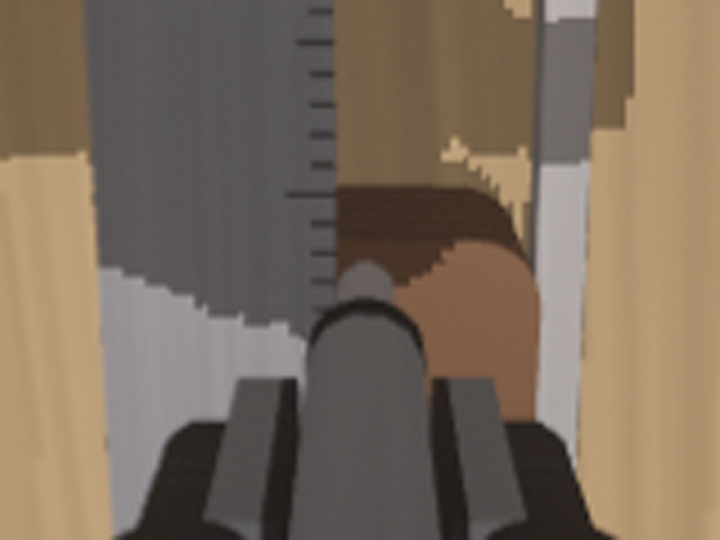

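>>> {"method": "drive_tool", "body": {"rows": [-0.05, 0.06, 0.3, 0, 0, 0, 0, 0, 0, 0.3, 0, 0, 0, 0, 0, 0, 0.15, 0, 0, 0, 0, 0, 0, 0.15, 0, 0, 0, 0, 0, 0, 0, 0, 0, 0, 0]}}

```text
clock: 37.6
position: [0.4797, -0.1162, 0.111]
tcp_rot: [0.73, 0.684, -0.0, -0.0]
force: [-0.2, 0.2, -0.0]
width: 0.0148
```

Run:
```python
from go import *
st(); to(20,-246,110.5); d=snap('wrist','w24.png'); 
im=cv2.imread('pics/w24.png'); cv2.imwrite('pics/w24a.png',cv2.resize(im[150:270,240:400],None,fx=4.5,fy=4.5,interpolation=cv2.INTER_CUBIC))
snap('scene','s24.png')
im=cv2.imread('pics/s24.png'); cv2.imwrite('pics/s24a.png',cv2.resize(im[150:250,210:350],None,fx=5,fy=5,interpolation=cv2.INTER_CUBIC))
```

```text
t 37.6 p [ 0.4797 -0.1162  0.111 ] w 0.0148 F [-0.2  0.2 -0. ]
[[0.0651, 0.9979, -0.0001], [0.9979, -0.0651, 0.0], [0.0, -0.0001, -1.0]] [ 0.49  0.37 -0.43  2.01  0.21  0.8  -0.13]
shift cm [-12.41  -0.03   0.05] now jig [  20.1 -121.9] yaw tooly -3.73 z 111.0 tilt [ 0.     -0.0001]
```

View pics/w24a.png

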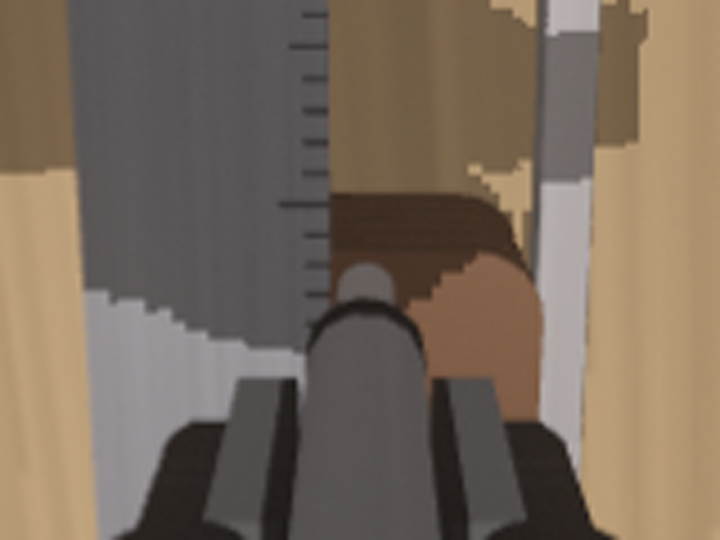

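View pics/s24a.png

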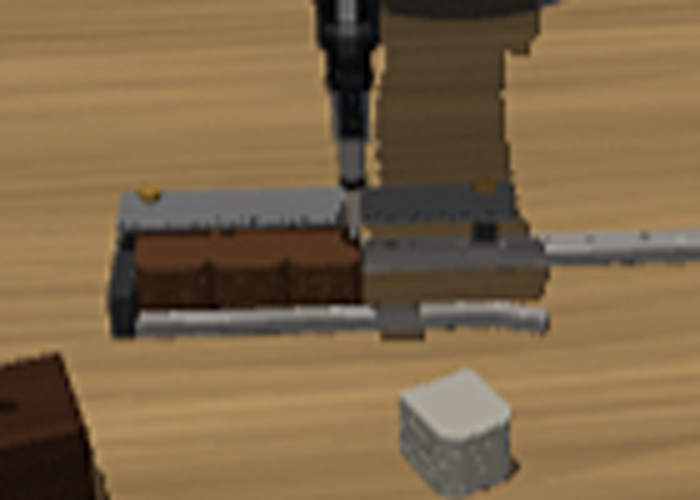

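>>> {"method": "drive_tool", "body": {"rows": [-0.1, -0.03, 0.05, 0, 0, 0, 0, -0.3, -0.02, 0, 0, 0, 0, 0, -0.3, 0, 0, 0, 0, 0, 0, -0.3, 0, 0, 0, 0, 0, 0, -0.3, 0, 0, 0, 0, 0, 0, -0.3, 0, 0, 0, 0, 0, 0, -0.3, 0, 0, 0, 0, 0, 0, -0.3, 0, 0, 0, 0, 0, 0, -0.3, 0, 0, 0, 0, 0, 0, -0.3, 0, 0, 0, 0, 0, 0, -0.3, 0, 0, 0, 0, 0, 0, -0.3, 0, 0, 0, 0, 0, 0, -0.3, 0, 0, 0, 0, 0, 0, -0.3, 0, 0, 0, 0, 0, 0]}}

```text
clock: 39.1
position: [0.4766, -0.1563, 0.1106]
tcp_rot: [0.73, 0.684, 0.0, 0.0]
force: [-0.3, 0.3, 0.8]
width: 0.015
```

Run:
```python
from go import *
st(); to(19.5,-246.3,110.5); d=snap('wrist','w25.png'); 
im=cv2.imread('pics/w25.png'); cv2.imwrite('pics/w25a.png',cv2.resize(im[130:270,240:400],None,fx=4.2,fy=4.2,interpolation=cv2.INTER_CUBIC))
```

```text
t 39.1 p [ 0.4766 -0.1563  0.1106] w 0.015 F [-0.3  0.3  0.8]
[[0.0651, 0.9979, 0.0], [0.9979, -0.0651, -0.0], [-0.0, 0.0, -1.0]] [ 0.56  0.38 -0.41  2.    0.21  0.8  -0.04]
shift cm [-8.42 -0.03  0.01] now jig [  19.7 -162.1] yaw tooly -3.73 z 110.6 tilt [-0.  0.]
```

View pics/w25a.png

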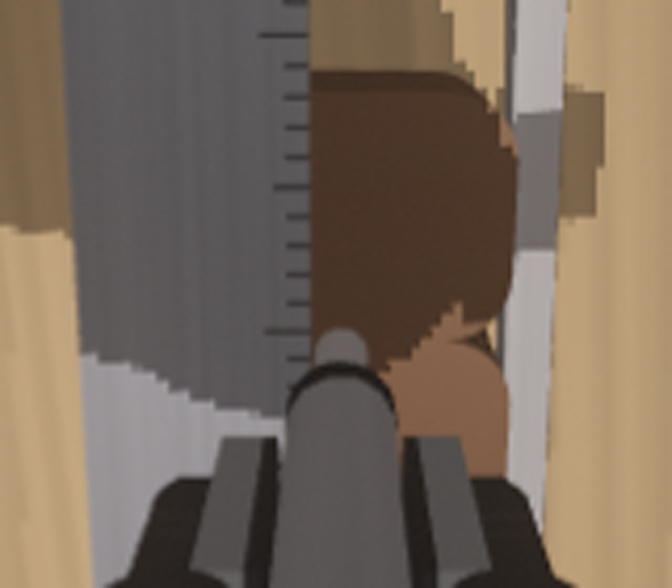

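Run:
```python
from go import *
im=cv2.imread('pics/w25.png')
for r in (160,175,190): print(im[r,312:345].tolist())
d=snap('scene','s25.png')
im=cv2.imread('pics/s25.png'); cv2.imwrite('pics/s25a.png',cv2.resize(im[160:225,220:320],None,fx=8,fy=8,interpolation=cv2.INTER_CUBIC))
P=[j2w(20,-121),j2w(20,-162)]
print(proj(d,[[*p,.04] for p in P]))
```

```text
[[57, 56, 59], [51, 55, 66], [42, 53, 73], [39, 52, 73], [39, 52, 74], [40, 53, 74], [40, 53, 74], [39, 53, 73], [40, 53, 74], [39, 52, 74], [40, 53, 74], [40, 53, 74], [39, 53, 74], [38, 52, 74], [40, 52, 74], [40, 54, 75], [40, 53, 75], [40, 53, 75], [40, 53, 75], [41, 54, 75], [40, 54, 75], [40, 54, 75], [40, 54, 75], [39, 53, 74], [40, 54, 76], [41, 55, 76], [40, 54, 76], [40, 54, 75], [40, 54, 76], [41, 54, 76], [41, 55, 76], [41, 55, 76], [40, 55, 76]]
[[74, 73, 76], [66, 68, 75], [45, 55, 73], [38, 51, 72], [39, 51, 72], [39, 52, 73], [40, 53, 73], [39, 52, 73], [37, 51, 72], [39, 53, 73], [39, 52, 73], [38, 51, 72], [39, 52, 73], [40, 53, 74], [39, 52, 73], [39, 51, 73], [38, 51, 73], [39, 52, 73], [39, 53, 74], [40, 53, 74], [38, 51, 73], [40, 53, 75], [38, 52, 73], [39, 52, 74], [40, 52, 74], [39, 53, 74], [39, 53, 74], [38, 53, 74], [39, 53, 75], [40, 53, 75], [39, 53, 75], [40, 53, 75], [41, 55, 76]]
[[88, 87, 90], [77, 79, 86], [47, 57, 75], [38, 52, 72], [40, 52, 73], [37, 50, 72], [39, 52, 73], [39, 52, 73], [39, 52, 73], [39, 52, 73], [39, 52, 73], [39, 52, 73], [39, 51, 73], [38, 51, 72], [40, 52, 74], [37, 50, 72], [39, 52, 73], [39, 53, 74], [38, 51, 73], [39, 53, 74], [39, 52, 74], [39, 52, 73], [40, 53, 74], [39, 53, 74], [40, 53, 74], [40, 53, 74], [41, 54, 75], [40, 54, 75], [39, 52, 74], [40, 54, 75], [39, 53, 75], [39, 53, 74], [39, 53, 75]]
[[281.12220436 196.96038517]
 [267.23756179 197.33057758]]
```

View pics/s25a.png

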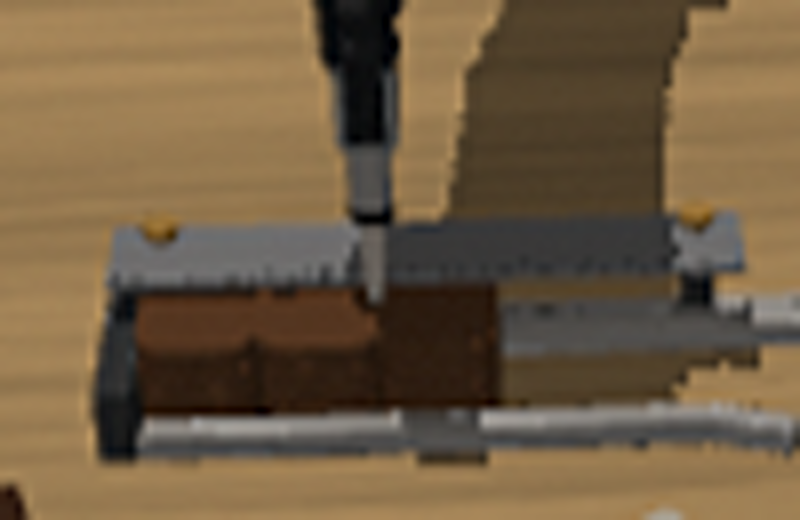

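```bash
cat > fz.py <<'E'
from h import *
F=[]
for i in range(20):
    env.snapshot('top'); s=env.observe(); F.append(s['force'])
F=np.array(F); print('t',s['clock'],'F mean',F.mean(0).round(2),'sem',(F.std(0)/20**.5).round(2))
E
python3 fz.py
```

```text
t 40.2 F mean [-0.09 -0.24  0.29] sem [0.09 0.12 0.1 ]
```

Averaged force is +0.29 N. The marker's weight alone would read −0.33 N, so the nib is pressed by about 1.5–2 mm. Ink simply isn't rendered in the views. I'll carry on with the stroke.

>>> {"method": "drive_tool", "body": {"rows": [-0.2, -0.01, 0, 0, 0, 0, 0, -0.3, 0, 0, 0, 0, 0, 0, -0.3, 0, 0, 0, 0, 0, 0, -0.3, 0, 0, 0, 0, 0, 0, -0.3, 0, 0, 0, 0, 0, 0, -0.3, 0, 0, 0, 0, 0, 0, -0.3, 0, 0, 0, 0, 0, 0, -0.3, 0, 0, 0, 0, 0, 0, -0.3, 0, 0, 0, 0, 0, 0, -0.3, 0, 0, 0, 0, 0, 0, -0.3, 0, 0, 0, 0, 0, 0, -0.3, 0, 0, 0, 0, 0, 0, -0.3, 0, 0, 0, 0, 0, 0, -0.3, 0, 0, 0, 0, 0, 0, -0.3, 0, 0, 0, 0, 0, 0, -0.3, 0, 0, 0, 0, 0, 0, -0.3, 0, 0, 0, 0, 0, 0, -0.3, 0, 0, 0, 0, 0, 0, -0.3, 0, 0, 0, 0, 0, 0, -0.3, 0, 0, 0, 0, 0, 0]}}

```text
clock: 42.2
position: [0.4726, -0.2152, 0.1106]
tcp_rot: [0.73, 0.684, -0.0, 0.0]
force: [1.1, 0.5, 1.3]
width: 0.015
```

Run:
```python
from go import *
st(); to(19.7,-246.3,110.5); d=snap('wrist','w26.png'); 
im=cv2.imread('pics/w26.png'); cv2.imwrite('pics/w26a.png',cv2.resize(im[80:270,240:400],None,fx=3.1,fy=3.1,interpolation=cv2.INTER_CUBIC))
```

```text
t 42.2 p [ 0.4726 -0.2152  0.1106] w 0.015 F [1.1 0.5 1.3]
[[0.0652, 0.9979, -0.0], [0.9979, -0.0652, -0.0], [-0.0, -0.0, -1.0]] [ 0.65  0.41 -0.39  1.96  0.21  0.82  0.07]
shift cm [-2.51  0.    0.01] now jig [  19.6 -221.2] yaw tooly -3.74 z 110.6 tilt [-0. -0.]
```

View pics/w26a.png

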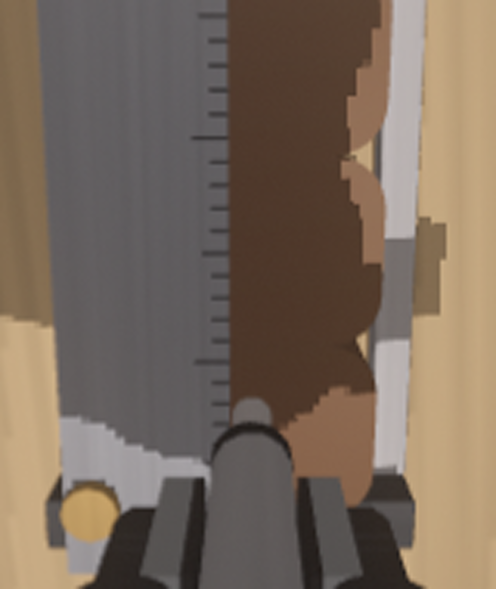

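>>> {"method": "drive_tool", "body": {"rows": [-0.3, 0, 0, 0, 0, 0, 0, -0.3, 0, 0, 0, 0, 0, 0, -0.3, 0, 0, 0, 0, 0, 0, -0.3, 0, 0, 0, 0, 0, 0, -0.3, 0, 0, 0, 0, 0, 0, -0.3, 0, 0, 0, 0, 0, 0, -0.3, 0, 0, 0, 0, 0, 0, -0.3, 0, 0, 0, 0, 0, 0, -0.1, 0, 0, 0, 0, 0, 0, 0, 0, 0, 0, 0, 0, 0]}}

```text
clock: 43.25
position: [0.471, -0.2402, 0.1106]
tcp_rot: [0.73, 0.684, -0.0, 0.0]
force: [-0.2, 0.2, 0.3]
width: 0.0148
```

```bash
python3 - <<'E'
from go import *
st(); to(19.7,-246.3,110.5); d=snap('wrist','w27.png'); 
im=cv2.imread('pics/w27.png'); cv2.imwrite('pics/w27a.png',cv2.resize(im[80:270,240:400],None,fx=3.1,fy=3.1,interpolation=cv2.INTER_CUBIC))
E
python3 fz.py
```

```text
t 43.25 p [ 0.471  -0.2402  0.1106] w 0.0148 F [-0.2  0.2  0.3]
[[0.0655, 0.9979, 0.0001], [0.9979, -0.0655, -0.0002], [-0.0002, 0.0001, -1.0]] [ 0.68  0.42 -0.38  1.93  0.21  0.82  0.12]
shift cm [-0.01  0.    0.01] now jig [  19.7 -246.2] yaw tooly -3.75 z 110.6 tilt [-0.0002  0.0001]
t 44.3 F mean [ 0.23 -0.41  0.3 ] sem [0.11 0.09 0.12]
```

View pics/w27a.png

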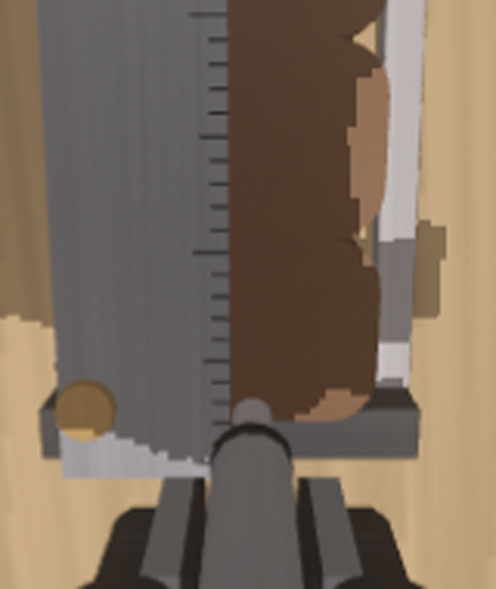

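>>> {"method": "drive_tool", "body": {"rows": [0, 0, -0.5, 0, 0, 0, 0, 0, 0, -1.5, 0, 0, 0, 0, 0, 0, -2.5, 0, 0, 0, 0, 0, 0, -2.5, 0, 0, 0, 0, 0, 0, 0, 0, 0, 0, 0, 0, 0, 0, 0, 0, 0, 0]}}

```text
clock: 44.9
position: [0.4711, -0.2399, 0.181]
tcp_rot: [0.73, 0.684, 0.0, 0.001]
force: [-0.3, 0.1, -0.6]
width: 0.0148
```

```bash
python3 fz.py
python3 - <<'E'
from go import *
s=st(); R=Rn.from_quat(s['tcp_rot']).as_matrix()
print(R.T@(np.array([.6321,-.3066,.175])-s['position'])*100)
E
```

```text
t 45.9 F mean [ 0.03  0.01 -0.15] sem [0.1  0.08 0.1 ]
t 45.9 p [ 0.471  -0.2399  0.1806] w 0.015 F [-0.6 -0.1  0.5]
[[0.0652, 0.9979, 0.0001], [0.9979, -0.0652, -0.0001], [-0.0001, 0.0001, -1.0]] [ 0.71  0.33 -0.41  1.87  0.16  0.97  0.17]
[-5.60754146 16.51036172  0.56381464]
```

>>> {"method": "drive_tool", "body": {"rows": [-1, 3, 0, 0, 0, 0, 0, -1, 3, 0, 0, 0, 0, 0, -1, 3, 0, 0, 0, 0, 0, -1, 3, 0, 0, 0, 0, 0, -1, 3, 0, 0, 0, 0, 0, -0.6, 1.5, 0, 0, 0, 0, 0, 0, 0, 0, 0, 0, 0, 0, 0, 0, 0, 0, 0, 0, 0]}}

```text
clock: 46.7
position: [0.6315, -0.3061, 0.1799]
tcp_rot: [0.73, 0.684, -0.0, -0.001]
force: [-0.9, -0.2, -0.7]
width: 0.0148
```

Run:
```python
from go import *
s=st(); R=Rn.from_quat(s['tcp_rot']).as_matrix()
print(R.T@(np.array([.6321,-.3066,.0845])-s['position'])*100)
d=snap('wrist','w28.png')
im=cv2.imread('pics/w28.png'); cv2.imwrite('pics/w28a.png',cv2.resize(im[120:300,240:400],None,fx=3.3,fy=3.3,interpolation=cv2.INTER_CUBIC))
```

```text
t 46.7 p [ 0.6315 -0.3061  0.1799] w 0.0148 F [-0.9 -0.2 -0.7]
[[0.065, 0.9979, -0.0012], [0.9979, -0.065, 0.0007], [0.0006, -0.0012, -1.0]] [ 0.61  0.61 -0.36  1.42  0.22  1.15  0.15]
[-0.04862391  0.0748209   9.54183627]
```

View pics/w28a.png

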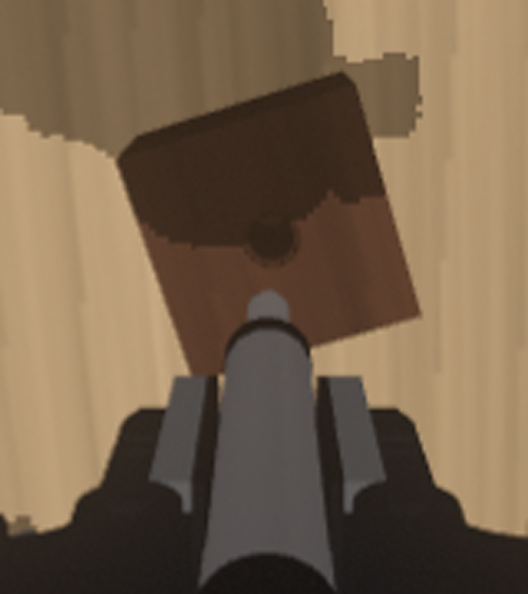

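>>> {"method": "drive_tool", "body": {"rows": [-0.03, 0.1, 2, 0, 0, 0, 0, 0, 0, 2, 0, 0, 0, 0, 0, 0, 1, 0, 0, 0, 0, 0, 0, 0, 0, 0, 0, 0]}}

```text
clock: 47.15
position: [0.6315, -0.3065, 0.1293]
tcp_rot: [0.73, 0.684, -0.001, -0.001]
force: [0.6, -0.2, -0.4]
width: 0.0147
```

Run:
```python
from go import *
s=st(); R=Rn.from_quat(s['tcp_rot']).as_matrix()
print(R.T@(np.array([.6323,-.3066,.0845])-s['position'])*100)
```

```text
t 47.15 p [ 0.6315 -0.3065  0.1293] w 0.0147 F [ 0.6 -0.2 -0.4]
[[0.0651, 0.9979, -0.0027], [0.9979, -0.0651, 0.0009], [0.0008, -0.0028, -1.0]] [ 0.6   0.66 -0.35  1.47  0.24  1.06  0.14]
[-0.00980293  0.09381608  4.47901816]
```

>>> {"method": "drive_tool", "body": {"rows": [0, 0.1, 0, 0, 0, 0, 0, 0, 0, 1, 0, 0, 0, 0, 0, 0, 1, 0, 0, 0, 0, 0, 0, 1, 0, 0, 0, 0, 0, 0, 1, 0, 0, 0, 0, 0, 0, 0.2, 0, 0, 0, 0, 0, 0, 0, 0, 0, 0, 0, 0, 0, 0, 0, 0, 0, 0]}}

```text
clock: 47.95
position: [0.6342, -0.307, 0.0888]
tcp_rot: [0.73, 0.684, 0.0, 0.0]
force: [0.2, 0.9, 0.0]
width: 0.0149
```

Run:
```python
from go import *
s=st(); d=snap('wrist','w29.png')
```

```text
t 47.95 p [ 0.6342 -0.307   0.0888] w 0.0149 F [0.2 0.9 0. ]
[[0.0651, 0.9979, 0.0003], [0.9979, -0.0651, -0.0001], [-0.0, 0.0003, -1.0]] [ 0.6   0.7  -0.34  1.49  0.26  0.99  0.12]
```

View pics/w29.png

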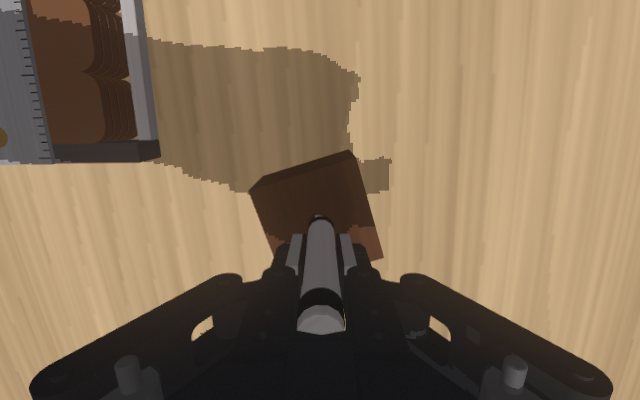

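>>> {"method": "drive_tool", "body": {"rows": [0, -0.15, 0, 0, 0, 0, 0, 0, 0, 0.2, 0, 0, 0, 0, 0, 0, 0.15, 0, 0, 0, 0, 0, 0, 0, 0, 0, 0, 0]}}

```text
clock: 48.4
position: [0.6323, -0.3068, 0.0849]
tcp_rot: [0.73, 0.684, -0.0, -0.0]
force: [-0.3, -0.5, -0.6]
width: 0.0152
```

Run:
```python
from go import *
s=st()
```

```text
t 48.4 p [ 0.6323 -0.3068  0.0849] w 0.0152 F [-0.3 -0.5 -0.6]
[[0.0651, 0.9979, -0.0003], [0.9979, -0.0651, 0.0001], [0.0001, -0.0003, -1.0]] [ 0.6   0.7  -0.34  1.5   0.26  0.98  0.12]
```

>>> {"method": "drive_tool", "body": {"rows": [0, 0, 0.05, 0, 0, 0, 0, 0, 0, 0, 0, 0, 0, 0, 0, 0, 0, 0, 0, 0, 25, 0, 0, 0, 0, 0, 0, 45, 0, 0, 0, 0, 0, 0, 60, 0, 0, 0, 0, 0, 0, 60, 0, 0, 0, 0, 0, 0, 60]}}

```text
clock: 49.1
position: [0.6325, -0.3068, 0.0846]
tcp_rot: [0.73, 0.684, 0.0, 0.0]
force: [0.8, -1.1, -0.6]
width: 0.051
```

Run:
```python
from go import *
s=st(); d=snap('wrist','w30.png')
```

```text
t 49.1 p [ 0.6325 -0.3068  0.0846] w 0.051 F [ 0.8 -1.1 -0.6]
[[0.0651, 0.9979, 0.0001], [0.9979, -0.0651, -0.0001], [-0.0001, 0.0001, -1.0]] [ 0.6   0.7  -0.34  1.5   0.26  0.98  0.12]
```

View pics/w30.png

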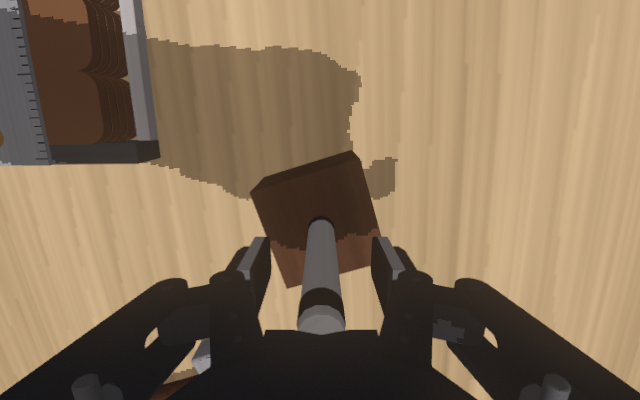

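Released and standing. I'll lift straight up and look over the row and stand.

>>> {"method": "drive_tool", "body": {"rows": [0, 0, -2, 0, 0, 0, 60, 0, 0, -4, 0, 0, 0, 60, 0, 0, -4, 0, 0, 0, 60, 0, 0, -4, 0, 0, 0, 60, 0, 0, -3, 0, 0, 0, 60, 0, -3, -2, 0, 0, 0, 60, 0, -3, 0, 0, 0, 0, 60, 0, 0, 0, 0, 0, 0, 60, 0, 0, 0, 0, 0, 0, 60]}}

```text
clock: 50.05
position: [0.5723, -0.3032, 0.2751]
tcp_rot: [0.73, 0.683, 0.0, 0.0]
force: [0.2, 0.3, -0.0]
width: 0.0518
```

Run:
```python
from go import *
s=st(); d=snap('wrist','w31.png')
import pickle; pickle.dump(d,open('w31.pkl','wb'))
snap('scene','s31.png'); d=snap('top'); im=d['pixels'][:,:,::-1]
cv2.imwrite('pics/t31.png',cv2.resize(im[130:290,200:440].copy(),None,fx=3.3,fy=3.3,interpolation=cv2.INTER_CUBIC))
```

```text
t 50.05 p [ 0.5723 -0.3032  0.2751] w 0.0518 F [ 0.2  0.3 -0. ]
[[0.0659, 0.9978, 0.0006], [0.9978, -0.0659, -0.0007], [-0.0006, 0.0007, -1.0]] [ 0.67  0.45 -0.38  1.46  0.17  1.26  0.21]
```

View pics/w31.png

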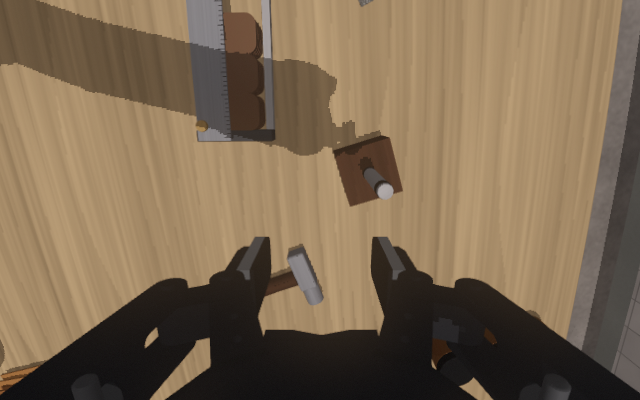

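View pics/t31.png

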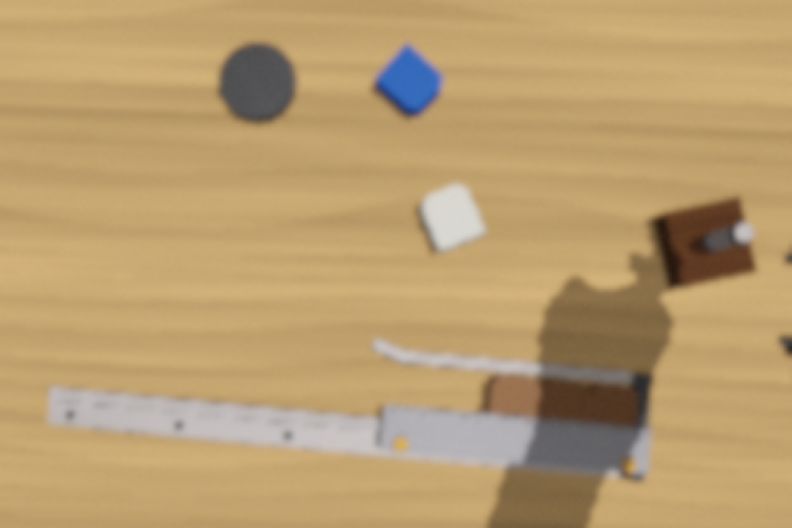

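View pics/s31.png

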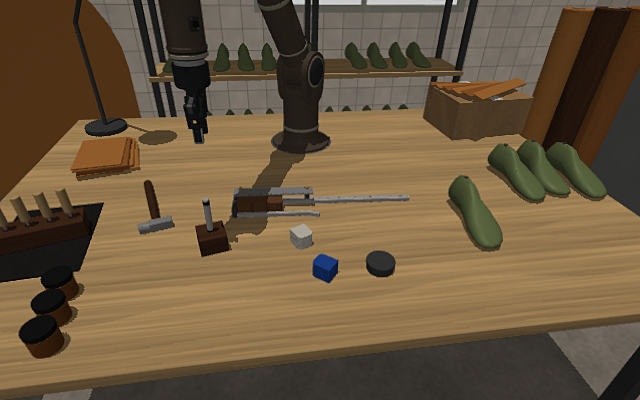

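>>> {"method": "drive_tool", "body": {"rows": [3, -2, 0, 0, 0, 0, 60, 3, -2, 0, 0, 0, 0, 60, 0, 0, 0, 0, 0, 0, 60, 0, 0, 0, 0, 0, 0, 60]}}

```text
clock: 50.6
position: [0.5373, -0.2397, 0.2747]
tcp_rot: [0.729, 0.684, 0.0, 0.0]
force: [-0.1, -0.2, -0.6]
width: 0.0514
```

Run:
```python
from heels import *
from go import w2j
s=st(); d=snap('wrist','w32.png')
import pickle; pickle.dump(d,open('w32.pkl','wb'))
for o in heels(d,lo=55): print(o,w2j(o[1]/1000))
im=cv2.imread('pics/w32.png'); cv2.imwrite('pics/w32a.png',cv2.resize(im[0:200,200:330],None,fx=3,fy=3,interpolation=cv2.INTER_CUBIC))
```

```text
t 50.6 p [ 0.5373 -0.2397  0.2747] w 0.0514 F [-0.1 -0.2 -0.6]
[[0.0633, 0.998, 0.0004], [0.998, -0.0633, -0.0001], [-0.0001, 0.0004, -1.0]] [ 0.65  0.35 -0.41  1.61  0.15  1.21  0.15]
((271, 310, 52, 20), array([ 487. , -461.8]), array([78.8, 19.9]), 17.9) [  50.30750042 -466.29548079]
((365, 187, 63, 59), array([ 634.6, -309.2]), array([72.4, 72.8]), 13.6) [ 187.5063636  -304.28007429]
((261, 69, 34, 110), array([ 489.4, -178.2]), array([131.3,  38.9]), 86.3) [  33.97118763 -183.15621314]
```

View pics/w32a.png

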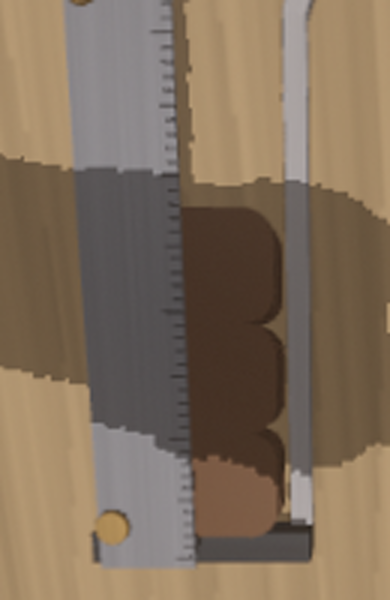

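```bash
python3 -c "
from bench import env
print(env.finish_job())"
```

```text
the job is handed in; nothing more can be done
None
```

I carried out every step of the job and handed it in at about 51 s, but I could not see the drawn line in any picture. That it marked the blocks rests on force and height readings alone.

- **Heels:** I found three brown blocks and stood them breast to the fence on the loading end. I then pushed them as one closed row into the bay until the stop resisted at about 11.5 N. The last picture measured the row at 131.3 mm against 132 mm for three blocks. It was straight and up to the stop.
- **Line:** I made one stroke at about 3 cm/s with one short pause to check, from 4 mm inside the outer edge to 4 mm from the stop. The marker's axis was about 20 mm from the fence.
- **Evidence for the line:** Heights put the nib about 1.9 mm in. The averaged force differed by about 0.45 N (±0.15) between drawing and lifted. That confirms contact, but suggests less than 2 mm of press. The pictures may simply not show ink.
- **Marker and the rest:** The marker stands upright in its stand. The last, hammer, tin and the blue and white blocks look unmoved, judged by eye only. I saw no block get knocked aside during the run.
- **Disagreement:** The fence position differed by up to about 1.5 mm between camera views and touch. I used a value in between and checked the nib against the rule's edge by picture.

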